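# Set the throwing gauge over the bowl's rim

## Robot

A 6-joint arm with a two-finger parallel gripper is mounted at the origin on the work surface. World frame = base frame: x ahead of the robot, y to its left, z up, the work surface at z = 0. Lengths are in mm, angles in rad, forces in N, time in s.
With the tool pointing down it reaches from about 325 to 900 mm from the base axis. Payload 3.5 kg.
Tool frame: the origin (TCP) lies where the fingers leave the gripper's body, on its centre line; the fingertips stand ahead of it and the grasp point (between the pads) lies 54 mm ahead of it (arm.tip_extent is the x of the fingertips in the tool frame, in mm); x points along the fingers, y is the direction in which the jaws open and shut, and the axes are right-handed (so a half turn about x gives the same grasp; the last joint's range is limited). The gripper opens to 85 mm and grips with 20 to 120 N. Pads are 22 mm wide; open, the fingers measure 114 mm over their backs; the gripper's body (76 mm by 85 mm) begins 54 mm behind the grasp point. The pads swing forward as they close: fully open they stand 13 mm farther back than shut.
Start: joints at [1.094, 0.276, -0.026, 1.268, 0, 1.467], TCP at [228.228, 581.837, 303.913] pointing down, gripper open.
Joint ranges: [-3.12, 3.12], [-0.85, 1.88], [-1.08, 1.24], [-1.95, 2.15], [-1.57, 1.53], [-3.14, 3.14]. Speed limits (rad/s): [2.57, 2.57, 3.14, 3.14, 3.14, 3.14].

## Interface

Orientations are given as [roll, pitch, yaw] about the fixed x, y, z axes, in that order (R = Rz(yaw) Ry(pitch) Rx(roll)).
In Python, from bench import arm, cams gives the robot as it stands.
- The arm moves only by the tool move_arm, never from a script. Its argument "deltas" is a list of rows, each an object with "hand": the closure, from 0 (fully open) to 1 (shut); "delta_pos": the shift along the tool's x, y, z in cm, a list of three; "twist": the turn about the tool's x in degrees. A call has 1 to 10 rows; each row shifts and turns the pose as measured when the row begins, along the tool's axes as they then stand; what a row does not reach is not made up. A row lasts 1/8 s, in which the tool goes at most 62.5 mm and 10.7 degrees, less where a joint would pass 70% of its speed; a pose out of reach is approached as far as the arm can. A call is refused whole if a number of a shift passes 6.25 or a number of a turn 10.7, either way. A call with a gripper value outside its range is refused whole. The fingers move at their own pace and stop on an object; "newtons" is the grip in N (left out, the last holds). Time passes only in rows, so rows that do not move let the fingers close. It gives the time, the measured TCP pose, the force and the opening at its end, in the units of the state.
- arm.read_state(): the state, without advancing time (a new reading comes with each control period).
- cams.snapshot(name): name is "side" or "top"; returns the picture (384x512x3 uint8, blue, green, red); there is no depth.
- cams.camera_params(name): a dict with "intrinsics" (3x3 intrinsics, pixels), "k1" (the pictures are not rectified: a ray, as slopes to the right and down, at radius r is drawn at 1 + k1 r^2 times it, then the intrinsics apply), "R" (3x3) and "t" (3): a world point X has camera coordinates R X + t. Camera axes: x right, y down, z forward; pixel columns grow to the right and rows downward; lengths in mm; the calibration is good to about 2 mm. A picture is of the moment at which its call begins. camera_params takes no time and is no camera call.
- arm.sign_off(): hands the job in, once; it reports no verdict.
The state is a dict: "time_s": time; "joints": joint angles; "joint_vel": joint speeds; "joint_efforts": joint torques, N m; "position": TCP position; "ee_rot": TCP orientation; "contact_force": force on the tool from outside, world axes, zero at the start; "wrist_torque": the same for the moment, N m; "width": finger opening in mm.
Only numpy, scipy, OpenCV 4.12 (cv2) and the standard library are available. Lean on these libraries where they do the work, as an engineer would, in place of code of your own. Each camera call takes 0.05 s, during which the arm holds its last target.

## Task

Set up the throwing gauge for this bowl: enter its shoe into the bench track from the track's open end, slide it towards the wheel and let it stand in the track, and swing its pointer round to point straight along the track at the bowl, so that the pointer's tip stands right over the bowl's rim. The bowl is freshly thrown and soft, so nothing may touch it; leave the other things on the bench where they are.

Things in the scene. Friction and masses are not known exactly. Their poses are not given: they have to be found in the camera images.
- gauge: throwing gauge, 0.55 to 1 kg, standing upright: flat black shoe 100 long x 42 wide x 10 mm high, ends rounded in plan (radius 21); on its middle a steel post 24 x 24 mm, top 200 mm above the shoe's underside, carrying a swinging pointer. Origin: centre of the shoe's underside, on the post's axis. z up; x along the shoe, towards where the pointer points at its stop: this end enters the track first.
- gauge_grip (a point): on the post's axis, 180 mm above the shoe's underside: middle of the bare square post above the pointer's hub, the place to grip from above, on either pair of faces. Below it the hub (radius 20) covers the post from 128 to 156 mm above the underside, and a flange 40 x 36 mm from 26 to 34 mm.
- pointer (a joint): swing of the pointer about the post, rad: 0 = at its stop, pointing along the gauge's +x; grows clockwise seen from above (pi/2 = along the gauge's -y) to 2.4; starts at 1.1 to 1.9. Light friction (about 0.04 N m): it stays where it is left. The pointer is a steel strip on edge, 8 mm thick, 16 mm high, mid-height 142 mm above the shoe's underside, the last 18 mm a black rubber nib.
- pointer_tip (a point): outer end of the pointer at its lower edge, 170 mm from the post's axis, 134 mm above the underside of the gauge's shoe; with the shoe on the track's floor it passes 10 mm above the bowl's rim.
- track: aluminium T-slot track fixed flat on the bench, 200 long x 62 wide x 22 mm high. Origin: centre of its underside; z up; x along it, towards the wheel. Open at its -x end, closed at its +x end. Inside it is 46 mm wide, from its floor at z = 4 mm to its lips at 16.5 mm, which leave a slot 28 mm wide on top: the shoe has 2 mm of play each side, 2.5 mm in height, and stays where it is slid to.
- track_mouth (a point): middle of the track's open end, at the height of its floor (at -100 mm on the track's x axis, 4 mm above the bench).
- wheel: potter's wheel, standing still and fixed: aluminium wheelhead 250 mm in diameter with a grey bat on it, top 58 mm above the bench. Origin: on its axis at bench height, ahead of the track's closed end, within 4 mm of the track's centre line, 240 to 285 mm from the track's origin.
- bowl: freshly thrown soft clay bowl standing free on the middle of the bat, 0.7 kg, 70 mm high, its rim 128 mm above the bench. The rim is 170 mm in outer diameter and 10 mm thick, so its middle runs 80 mm from the axis. Origin: centre of its foot, on its axis.
- water_bowl: bystander: empty white plastic bowl, 170 mm in diameter, 75 mm high; origin at the centre of its foot.
- rib: bystander: flat wooden throwing rib, 120 x 45 x 7 mm, lying; origin at the centre of its underside.
- loop_tool: bystander: turning tool with wooden handle and wire loop, 160 mm long, lying; origin near its middle, on the bench.
- beaker: bystander: biscuit-fired clay beaker, 72 mm in diameter, 85 mm high; origin at the centre of its foot.
Not all that is in view belongs to the job. Several things look just like the track: the one meant starts farthest from the robot's base. What is shaped like the gauge but yellow is not meant.

How it is judged (in metres and radians):
On the way:
1. the gauge's whole shoe is inside the track (x of gauge in the frame of track between -0.052 and 0.055 m and y of gauge in the frame of track between -0.005 and 0.005 m and z of gauge in the frame of track between 0.001 and 0.009 m), for 0.1 s.
At the end, for the whole second after the job is handed in: Gauge upright (0.06 rad) and at rest, released, its whole shoe in the track; pointer within 0.15 rad of its stop; from above, the pointer's tip within 7 mm of the middle of the bowl's rim (73 to 87 mm from the bowl's axis); bowl not moved (6 mm) (all of step 1 and angle between gauge's own z axis and vertical below 0.06 rad and value of joint pointer below 0.15 rad and horizontal distance between pointer_tip and bowl between 0.073 and 0.087 m and distance of bowl from where it was at the start of the episode below 0.006 m and linear speed of gauge below 0.01 m/s); the robot touches nothing.
It fails at once if the bowl was touched or shifted (contact force between any of gauge, the arm, the fingers and bowl above 1 N or distance of bowl from where it was at the start of the episode above 0.006 m).
It fails at once if another thing on the bench was disturbed (moved over 20 mm) (distance of any of water_bowl, rib, loop_tool, beaker from where it was at the start of the episode above 0.02 m).
It also fails if it takes over 64 s, if anything falls off the work surface, if the arm or the gripper's body presses on something with over 40 N, if the wrist force passes 120 N, or if a joint passes its speed limit or range.

## Working session

There is one attempt and no reset: what is moved stays moved. The work goes in short steps, Python scripts to look and compute and a tool call to move; the robot and the scene stay as the last step left them, time stands still between calls to the robot, and variables do not carry over. Pictures are saved under pics/ and viewed, and the job is handed in when it is done.

Besides the shell and the picture viewer there is one more tool, called after ">>>" as name(argument=value, ...) on one line, values as JSON. move_arm: Moves the arm, as the interface text tells. Its arguments: {"type":"object","properties":{"deltas":{"type":"array","items":{"type":"object","properties":{"hand":{"type":"number"},"delta_pos":{"type":"array","items":{"type":"number"}},"twist":{"type":"number"}}}},"newtons":{"type":"number"}},"required":["deltas"]}

```bash
mkdir -p pics; cat > h.py <<'E'
import numpy as np, cv2
from bench import arm, cams
def snap(n,f):
    im=cams.snapshot(n); cv2.imwrite(f'pics/{f}.png',im); return im
def crop(f,g,x0,y0,x1,y1,s):
    im=cv2.imread(f'pics/{f}.png')[y0:y1,x0:x1]
    im=cv2.resize(im,None,fx=s,fy=s,interpolation=cv2.INTER_CUBIC)
    for x in range((x0+9)//10*10,x1,10):
        cv2.line(im,((x-x0)*s,0),((x-x0)*s,6 if x%50 else 14),(0,0,255),1)
        if x%50==0: cv2.putText(im,str(x),((x-x0)*s,24),0,.4,(0,0,255),1)
    for y in range((y0+9)//10*10,y1,10):
        cv2.line(im,(0,(y-y0)*s),(6 if y%50 else 14,(y-y0)*s),(0,0,255),1)
        if y%50==0: cv2.putText(im,str(y),(16,(y-y0)*s+4),0,.4,(0,0,255),1)
    cv2.imwrite(f'pics/{g}.png',im)
def ray(n,u,v):
    p=cams.camera_params(n);K=np.array(p['intrinsics']);R=np.array(p['R']);t=np.array(p['t']);k=p['k1']
    x,y=cv2.undistortPoints(np.array([[[u,v]]],float),K,np.array([k,0,0,0.]))[0,0]
    return -R.T@t, R.T@np.array([x,y,1])
def onz(n,u,v,z):
    c,d=ray(n,u,v); return c+d*(z-c[2])/d[2]
def tri(a,b):
    c1,d1=ray('side',*a);c2,d2=ray('top',*b);d1/=np.linalg.norm(d1);d2/=np.linalg.norm(d2)
    s=np.linalg.lstsq(np.array([d1,-d2]).T,c2-c1,rcond=None)[0]
    p,q=c1+s[0]*d1,c2+s[1]*d2
    return (p+q)/2,np.linalg.norm(p-q)
def proj(n,X):
    p=cams.camera_params(n)
    R=np.array(p['R']);t=np.array(p['t'])
    return cv2.projectPoints(np.array([X],float),cv2.Rodrigues(R)[0],t,np.array(p['intrinsics']),np.array([p['k1'],0,0,0.]))[0][0,0]
E
python3 - <<'E'
from h import *
for n in('side','top'):
    snap(n,n+'0'); p=cams.camera_params(n); print(n,p, -np.array(p['R']).T@np.array(p['t']))
    im=cv2.imread(f'pics/{n}0.png')
print(arm.read_state(),arm.tip_extent)
E
```

```text
side {'intrinsics': array([[432.91637582,   0.        , 257.66742616],
       [  0.        , 432.91637582, 190.71682505],
       [  0.        ,   0.        ,   1.        ]]), 'k1': -0.1309604036863867, 'R': array([[ 0.79366237, -0.6082931 , -0.00891878],
       [-0.40600338, -0.51869576, -0.75240678],
       [ 0.45305772,  0.600778  , -0.65863836]]), 't': array([-387.61461051,  302.30528606, 1026.91769865])} [ -34.88089175 -695.92838705  900.36688942]
top {'intrinsics': array([[360.32519586,   0.        , 256.20148125],
       [  0.        , 360.32519586, 192.87530713],
       [  0.        ,   0.        ,   1.        ]]), 'k1': -0.02063477980076065, 'R': array([[ 0.01574112, -0.99966537,  0.02052728],
       [-0.99565976, -0.01755481, -0.09139734],
       [ 0.09172711, -0.01899949, -0.99560291]]), 't': array([ -46.38609212,  487.72521674, 1318.91740662])} [ 365.35806062  -12.74988289 1358.64697773]
{'time_s': 0.1, 'joints': array([ 1.09355556e+00,  2.77119134e-01, -2.77749798e-02,  1.26801567e+00,
        2.51683612e-05,  1.46742157e+00]), 'joint_vel': array([-0.00129822, -0.00216256,  0.00430745, -0.00080383,  0.00033732,
       -0.00052758]), 'joint_efforts': array([ 4.85306955e-04, -4.46707571e+01,  2.96129626e+01,  8.40777793e-03,
       -9.12990276e-05,  2.01572625e-06]), 'position': array([227.98501579, 581.31794491, 302.818031  ]), 'ee_rot': array([-1.68607912,  1.56868272, -2.05994516]), 'contact_force': array([ 0.07995697,  0.14686938, -1.16561057]), 'wrist_torque': array([ 0.04874803, -0.05837331,  0.01720868]), 'width': 85.17496822174354} 72.6
```

View pics/side0.png

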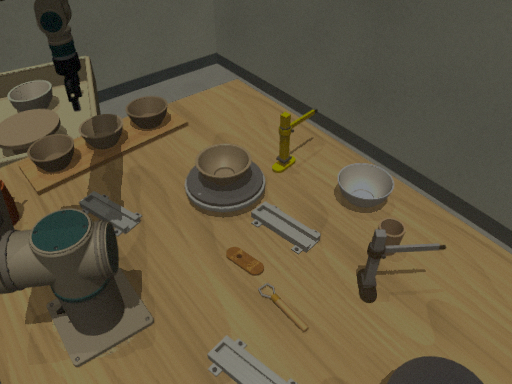

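View pics/top0.png

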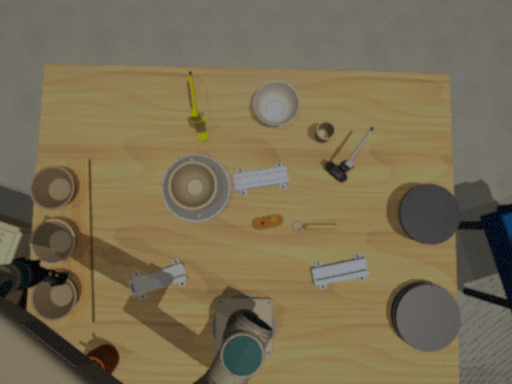

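```bash
python3 - <<'E'
from h import *
crop('side0','s1',180,130,330,255,5)
crop('side0','s2',330,160,460,310,4)
crop('top0','t1',155,140,305,230,5)
crop('top0','t2',290,90,400,200,5)
E
```

```text
(no output)
```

View pics/s1.png

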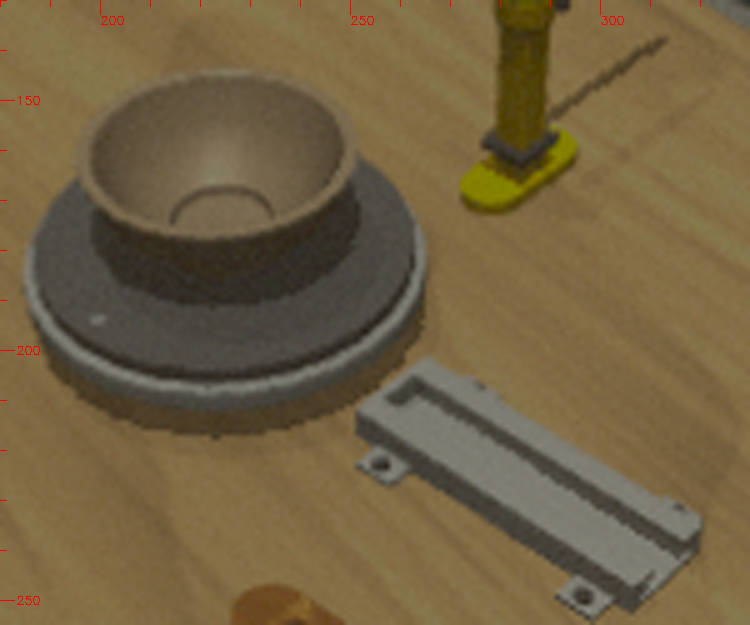

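View pics/s2.png

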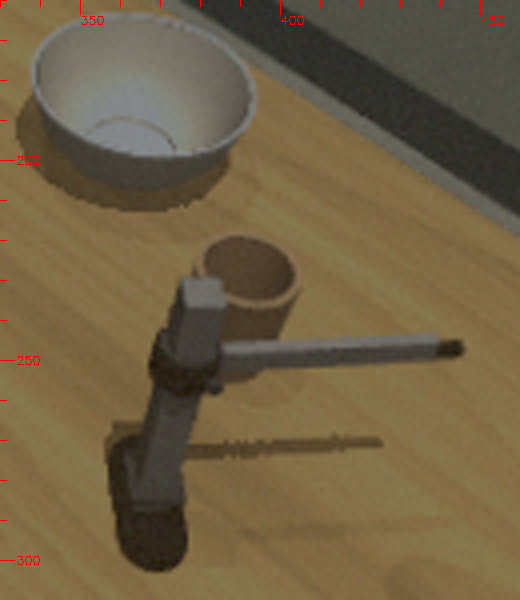

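View pics/t1.png

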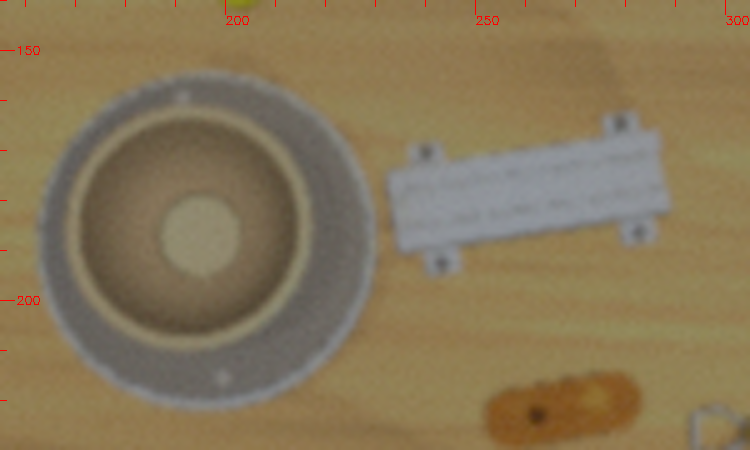

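View pics/t2.png

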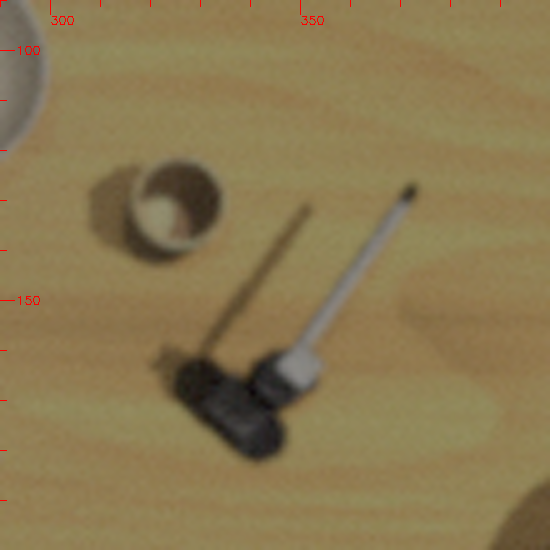

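```bash
python3 - <<'E'
from h import *
np.set_printoptions(precision=1,suppress=True)
for n,a,b in [('tr closed near',(251.4,212.4),(235,190)),('closed far',(264.8,201.6),(232.6,174.4)),('open near',(306.6,247),(288.6,182)),('open far',(320,233),(286.6,166.4)),
 ('posttop',(380.5,233.3),(349.8,163.8)),('tip',(446,247),(372.2,127.2))]:
    X,e=tri(a,b); print(n,X,e, onz('top',*b,X[2]))
print('top at22',[onz('top',*b,22) for b in [(235,190),(232.6,174.4),(288.6,182),(286.6,166.4)]])
print('side at22',[onz('side',*b,22) for b in [(251.4,212.4),(264.8,201.6),(306.6,247),(320,233)]])
# bowl rim: top ellipse and side ellipse
print('rim top lrtb',[onz('top',*p,128) for p in [(155+67/5,185.5),(155+312/5,185.5),(193,140+103/5),(193,140+350/5)]])
print('rim side',[onz('side',*p,128) for p in [(180+77/5,161),(180+357/5,161)]])
# shoe
for p in [(330,166),(342.4,177.6)]: print('shoe top',onz('top',*p,10))
for p in [(290+176/5,90+372/5),(290+284/5,90+447/5)]: print('shoe',onz('top',*p,10))
print('post200',onz('top',349.8,163.8,200),onz('side',380.5,233.3,200))
print('shoe side ends', [onz('side',*p,10) for p in [(330+123/4,160+440/4),(330+155/4,160+565/4)]])
E
```

```text
tr closed near [497.6  41.1  20.8] 0.8349984305817902 [498.   40.9  20.8]
closed far [555.6  51.3  23.4] 1.184576937480524 [556.1  51.   23.4]
open near [ 531.7 -159.    23.8] 0.8407531530590493 [ 531.3 -158.7   23.8]
open far [ 588.7 -149.9   33.4] 0.5237408476653976 [ 588.5 -149.8   33.4]
posttop [ 573.3 -340.   201.1] 0.784904617065928 [ 573.  -339.8  201.1]
tip [ 715.4 -437.6  140.1] 1.592409729625729 [ 714.8 -437.   140.1]
top at22 [array([497.9,  40.9,  22. ]), array([556.3,  51.1,  22. ]), array([ 531.5, -158.9,   22. ]), array([ 590.4, -151. ,   22. ])]
side at22 [array([496.6,  40.4,  22. ]), array([556. ,  52.8,  22. ]), array([ 533.2, -158.1,   22. ]), array([ 597.2, -142.9,   22. ])]
rim top lrtb [array([498.8, 264.8, 128. ]), array([501.8,  97.3, 128. ]), array([586.7, 183.5, 128. ]), array([416.4, 178.1, 128. ])]
rim side [array([432.6, 227.9, 128. ]), array([562.6, 125.3, 128. ])]
shoe top [ 597.2 -317.7   10. ]
shoe top [ 553.6 -364.9   10. ]
shoe [ 603.  -299.4   10. ]
shoe [ 547.1 -381.7   10. ]
post200 [ 573.2 -340.1  200. ] [ 574.6 -339.7  200. ]
shoe side ends [array([ 598.3, -297.6,   10. ]), array([ 541.9, -376.8,   10. ])]
```

```bash
cat >> h.py <<'E'
def overlay(f,n,g,c,yaw,bc,gc,gyaw,x0,y0,x1,y1,s,lines=()):
    im=cv2.imread(f'pics/{f}.png')[y0:y1,x0:x1]
    im=cv2.resize(im,None,fx=s,fy=s,interpolation=cv2.INTER_CUBIC)
    def L(P,col):
        q=np.array([proj(n,p) for p in P]); q=((q+.5-[x0,y0])*s-.5)
        cv2.polylines(im,[np.round(q*8).astype(int)],False,col,1,cv2.LINE_AA,3)
    u=np.array([np.cos(yaw),np.sin(yaw),0]);v=np.array([-u[1],u[0],0]);c=np.array([*c,0.])
    f=lambda a,b,z:c+a*u+b*v+[0,0,z]
    L([f(-100,-31,22),f(100,-31,22),f(100,31,22),f(-100,31,22),f(-100,-31,22)],(0,255,0))
    L([f(-100,-14,22),f(90,-14,22)],(255,255,0));L([f(-100,14,22),f(90,14,22)],(255,255,0))
    t=np.linspace(0,2*np.pi,60)
    for r,z,col in((85,128,(0,255,255)),(75,128,(0,255,255)),(125,50,(255,0,255))):
        L([[bc[0]+r*np.cos(a),bc[1]+r*np.sin(a),z] for a in t],col)
    if gc is not None:
        u=np.array([np.cos(gyaw),np.sin(gyaw),0]);v=np.array([-u[1],u[0],0]);c=np.array([*gc,0.])
        L([f(a,b,200) for a,b in((-12,-12),(12,-12),(12,12),(-12,12),(-12,-12))],(0,255,0))
        pts=[f(29+21*np.cos(a),21*np.sin(a),10) for a in np.linspace(-np.pi/2,np.pi/2,20)]+[f(-29-21*np.cos(a),-21*np.sin(a),10) for a in np.linspace(-np.pi/2,np.pi/2,20)]
        L(pts+pts[:1],(0,255,0))
    cv2.imwrite(f'pics/{g}.png',im)
E
python3 - <<'E'
from h import *
from scipy.spatial.transform import Rotation as Ro
R=Ro.from_euler('xyz',arm.read_state()['ee_rot']).as_matrix(); print(R)
a=((544,-54.5),np.radians(99.4),(501.5,181),(574,-340),np.radians(55.8))
overlay('top0','top','o1',*a,225,155,299,199,10)
overlay('side0','side','o2',*a,180,130,330,255,5)
overlay('side0','side','o3',*a,240,190,330,260,8)
overlay('top0','top','o4',*a,155,140,305,230,5)
overlay('top0','top','o5',*a,320,140,370,190,10)
overlay('side0','side','o6',*a,345,220,395,305,6)
i=np.hstack([cv2.resize(cv2.imread('pics/o5.png'),(500,500)),cv2.resize(cv2.imread('pics/o6.png'),(294,500))]);cv2.imwrite('pics/o7.png',i)
for p in ((325,131),(275,104),(315,226),(267,222)): print(onz('top',*p,50 if p[1]<150 else 5))
E
```

```text
[[-9.93129972e-04  3.65216094e-01  9.30922241e-01]
 [-1.86574996e-03  9.30920403e-01 -3.65217364e-01]
 [-9.99997766e-01 -2.09957644e-03 -2.43123040e-04]]
[ 721.95919431 -290.46240009   50.        ]
[ 821.0554757  -102.80548098   50.        ]
[ 369.01082758 -261.46752782    5.        ]
[381.16964087 -80.78768366   5.        ]
```

View pics/o1.png

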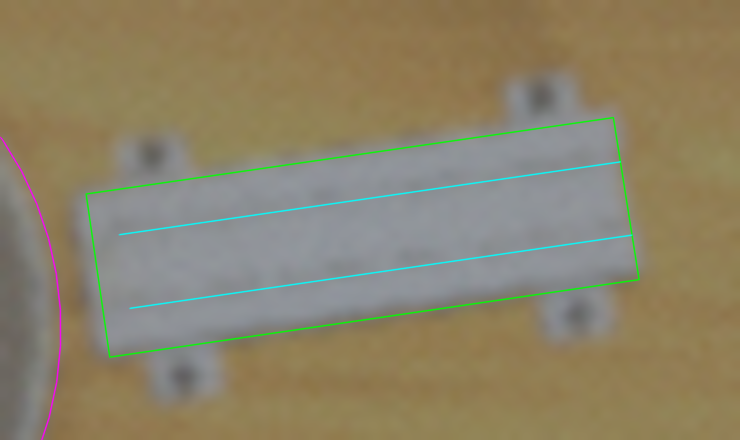

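View pics/o3.png

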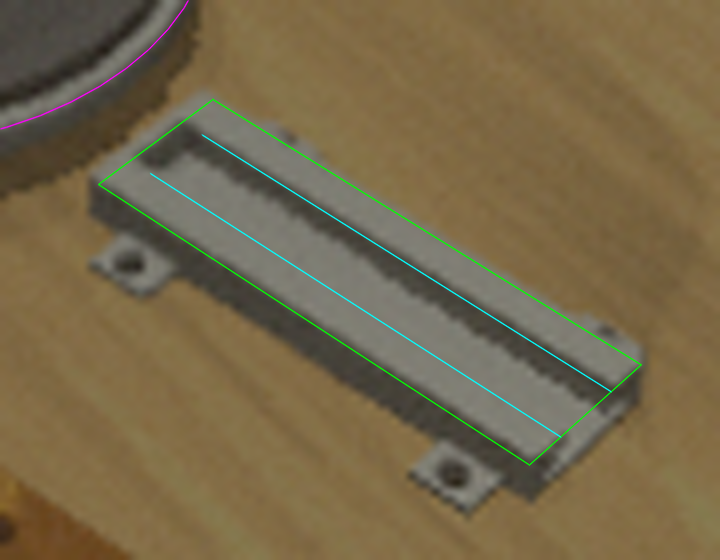

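View pics/o2.png

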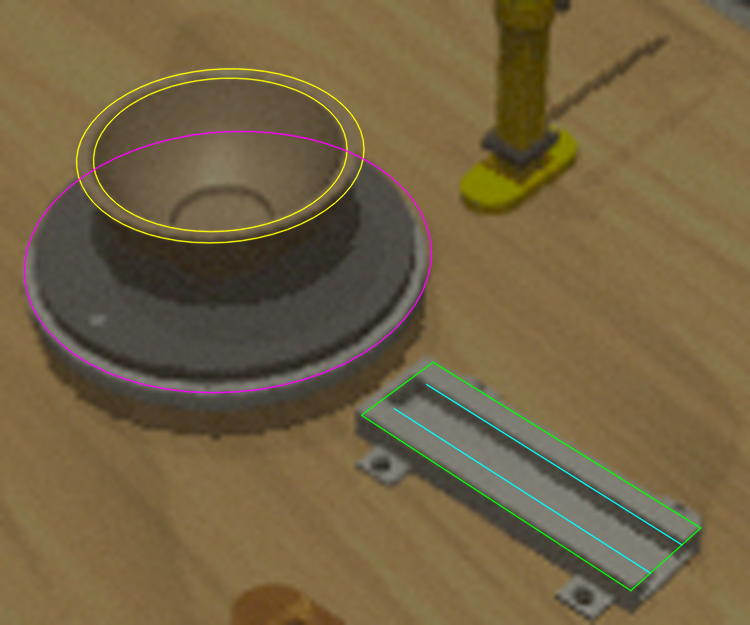

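View pics/o4.png

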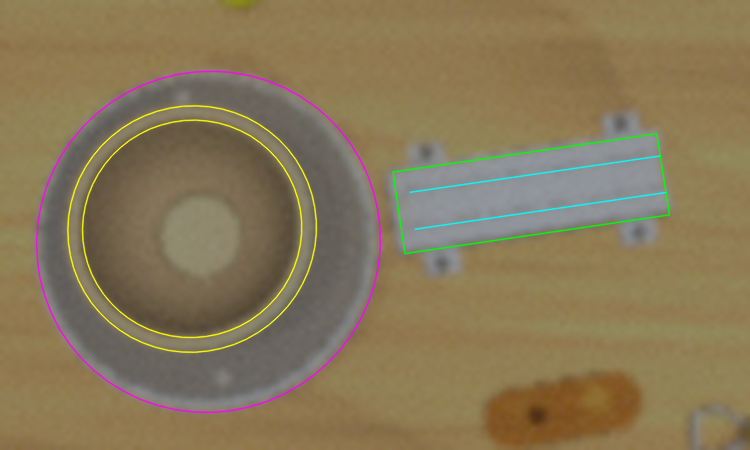

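View pics/o7.png

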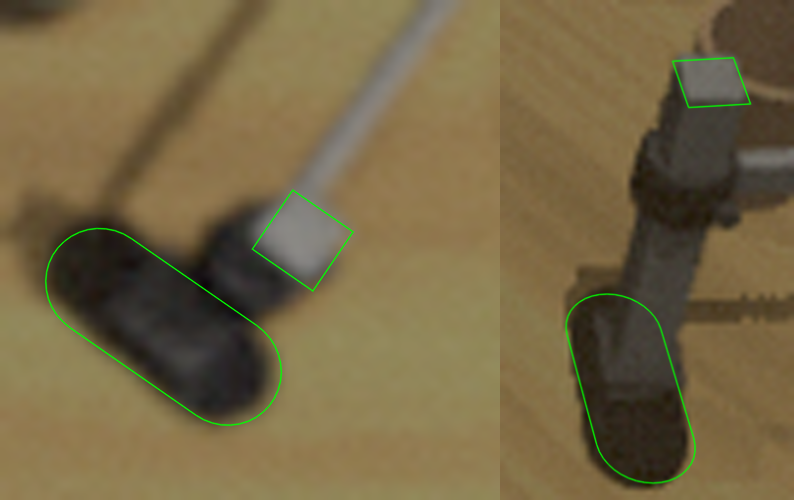

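```bash
python3 - <<'E'
from h import *
a=((545.5,-52.5),np.radians(99.2),(503,183),(575,-338),np.radians(56.2))
overlay('top0','top','p1',*a,225,155,299,199,10)
overlay('side0','side','p3',*a,240,190,330,260,8)
overlay('top0','top','p4',*a,155,140,305,230,5)
overlay('side0','side','p2',*a,180,130,330,255,5)
overlay('top0','top','p5',*a,320,140,370,190,10)
overlay('side0','side','p6',*a,345,220,395,305,6)
i=np.hstack([cv2.resize(cv2.imread('pics/p5.png'),(500,500)),cv2.resize(cv2.imread('pics/p6.png'),(294,500))]);cv2.imwrite('pics/p7.png',i)
E
```

```text
(no output)
```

View pics/p1.png

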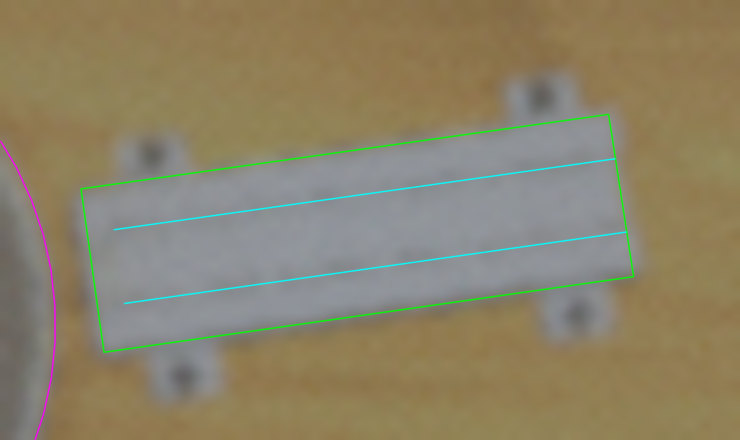

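View pics/p3.png

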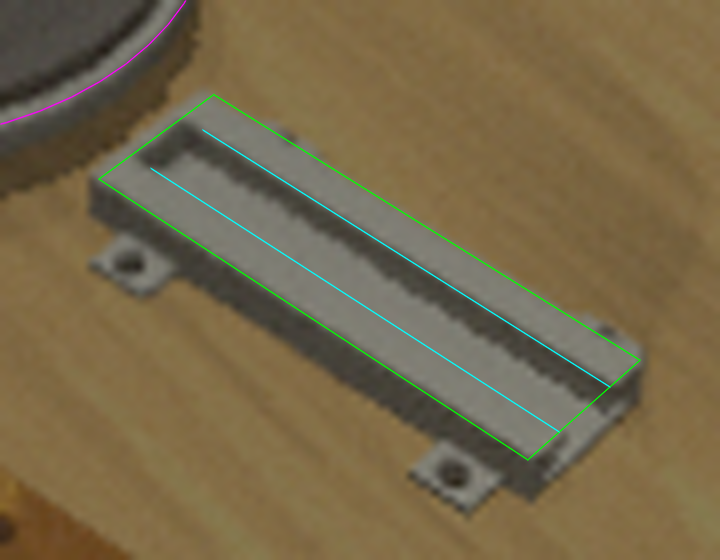

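View pics/p4.png

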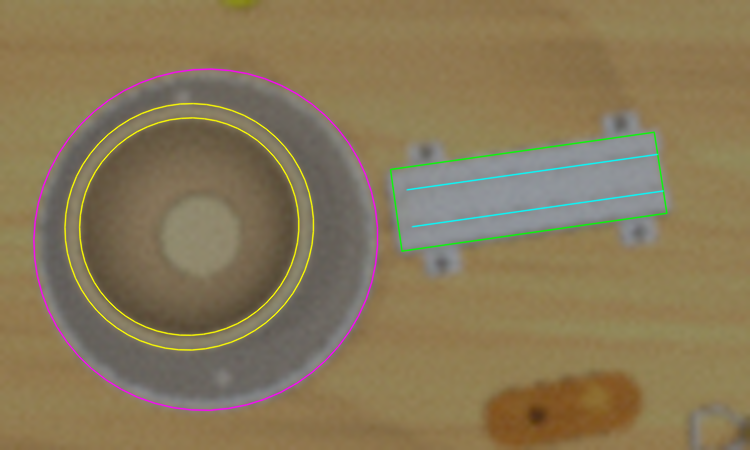

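View pics/p7.png

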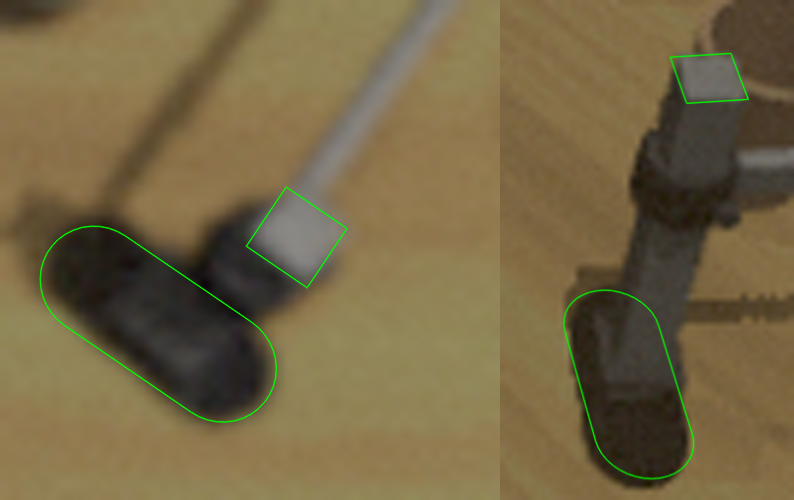

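View pics/p2.png

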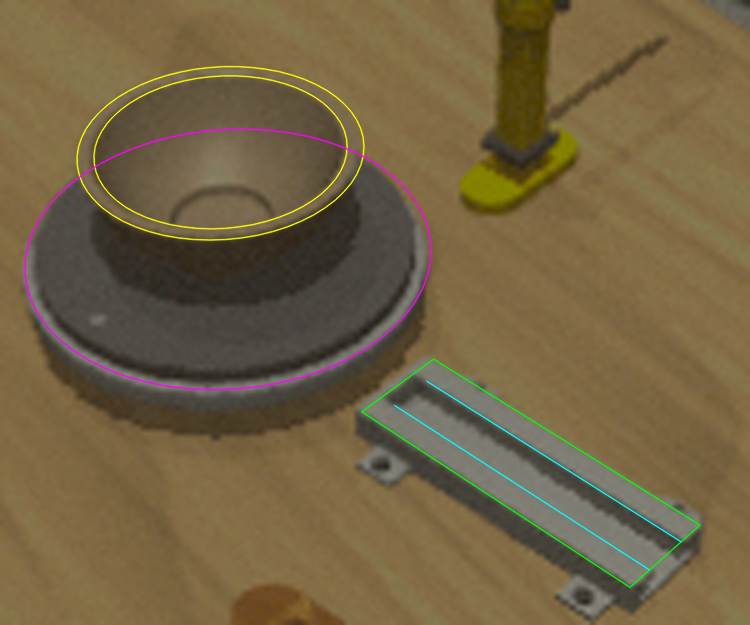

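```bash
cat >> h.py <<'E'
def plan(P,yd,n):
    """target TCP P (mm), tool y direction yd (deg world), n rows"""
    from scipy.spatial.transform import Rotation as Ro
    s=arm.read_state();R=Ro.from_euler('xyz',s['ee_rot']).as_matrix();p=s['position']
    y0=np.degrees(np.arctan2(R[1,1],R[0,1]))
    tw=-((yd-y0+180)%360-180)
    print('t',s['time_s'],'pos',p.round(1),'ydir',round(y0,2),'tilt',(R[:2,0]*1000).round(1),'F',s['contact_force'].round(1),'w',round(s['width'],1),'q6',s['joints'][5].round(2))
    D=(np.array(P)-p)
    for i in range(n):
        Rr=R@Ro.from_euler('x',tw/n*i,degrees=True).as_matrix()
        print((Rr.T@(D/n)/10).round(2).tolist(),round(tw/n,1))
E
python3 - <<'E'
from h import *
plan([574.7,-338.7,300],-33.8,16)
E
```

```text
t 0.1 pos [228.  581.3 302.8] ydir 68.58 tilt [-1.  -1.9] F [ 0.1  0.1 -1.2] w 85.2 q6 1.47
[0.03, -4.56, 4.12] 6.4
[0.03, -4.07, 4.6] 6.4
[0.03, -3.54, 5.03] 6.4
[0.03, -2.95, 5.39] 6.4
[0.03, -2.34, 5.68] 6.4
[0.03, -1.69, 5.91] 6.4
[0.03, -1.02, 6.06] 6.4
[0.03, -0.34, 6.14] 6.4
[0.03, 0.35, 6.13] 6.4
[0.03, 1.03, 6.06] 6.4
[0.03, 1.7, 5.91] 6.4
[0.03, 2.35, 5.68] 6.4
[0.03, 2.97, 5.38] 6.4
[0.03, 3.55, 5.02] 6.4
[0.03, 4.08, 4.59] 6.4
[0.03, 4.57, 4.11] 6.4
```

>>> move_arm(deltas=[{"hand": 0,"delta_pos": [0,-4.56,4.12],"twist": 6.4},{"hand": 0,"delta_pos": [0,-4.07,4.6],"twist": 6.4},{"hand": 0,"delta_pos": [0,-3.54,5.03],"twist": 6.4},{"hand": 0,"delta_pos": [0,-2.95,5.39],"twist": 6.4},{"hand": 0,"delta_pos": [0,-2.34,5.68],"twist": 6.4},{"hand": 0,"delta_pos": [0,-1.69,5.91],"twist": 6.4},{"hand": 0,"delta_pos": [0,-1.02,6.06],"twist": 6.4},{"hand": 0,"delta_pos": [0,-0.34,6.14],"twist": 6.4}], newtons=60)

```text
time_s: 1.1
position: [397.4, 113.1, 300.2]
ee_rot: [-0.417, 1.567, -1.705]
contact_force: [1.7, 0.6, 0.3]
width: 85.3
```

```bash
python3 - <<'E'
from h import *
plan([574.7,-338.7,300],-33.8,10)
E
```

```text
t 1.1 pos [397.4 113.1 300.2] ydir 16.23 tilt [-0.5 -3.7] F [1.7 0.6 0.3] w 85.3 q6 1.41
[0.02, 0.44, 4.83] 5.0
[0.02, 0.86, 4.78] 5.0
[0.02, 1.27, 4.68] 5.0
[0.02, 1.68, 4.55] 5.0
[0.02, 2.07, 4.39] 5.0
[0.02, 2.44, 4.19] 5.0
[0.02, 2.8, 3.97] 5.0
[0.02, 3.13, 3.71] 5.0
[0.02, 3.45, 3.42] 5.0
[0.02, 3.73, 3.11] 5.0
```

Tracks well.

>>> move_arm(deltas=[{"hand": 0,"delta_pos": [0,0.44,4.83],"twist": 5},{"hand": 0,"delta_pos": [0,0.86,4.78],"twist": 5},{"hand": 0,"delta_pos": [0,1.27,4.68],"twist": 5},{"hand": 0,"delta_pos": [0,1.68,4.55],"twist": 5},{"hand": 0,"delta_pos": [0,2.07,4.39],"twist": 5},{"hand": 0,"delta_pos": [0,2.44,4.19],"twist": 5},{"hand": 0,"delta_pos": [0,2.8,3.97],"twist": 5},{"hand": 0,"delta_pos": [0,3.13,3.71],"twist": 5},{"hand": 0,"delta_pos": [0,3.45,3.42],"twist": 5},{"hand": 0,"delta_pos": [0,3.73,3.11],"twist": 5}])

```text
time_s: 2.35
position: [568.0, -358.0, 296.6]
ee_rot: [-1.126, 1.566, 2.962]
contact_force: [-0.0, 0.1, -0.4]
width: 85.3
```

```bash
python3 - <<'E'
from h import *
plan([574.7,-338.7,300],-33.8,1)
snap('side','s10');snap('top','t10')
crop('top','x',0,0,1,1,1) if 0 else None
crop('side0' if 0 else 's10','s11',330,130,460,310,4)
crop('t10','t11',310,110,400,200,6)
E
```

```text
t 2.35 pos [ 568.  -358.   296.6] ydir -35.74 tilt [-4.9  0.9] F [-0.   0.1 -0.4] w 85.3 q6 1.54
[-0.34, -0.58, -1.96] -1.9
```

View pics/s11.png

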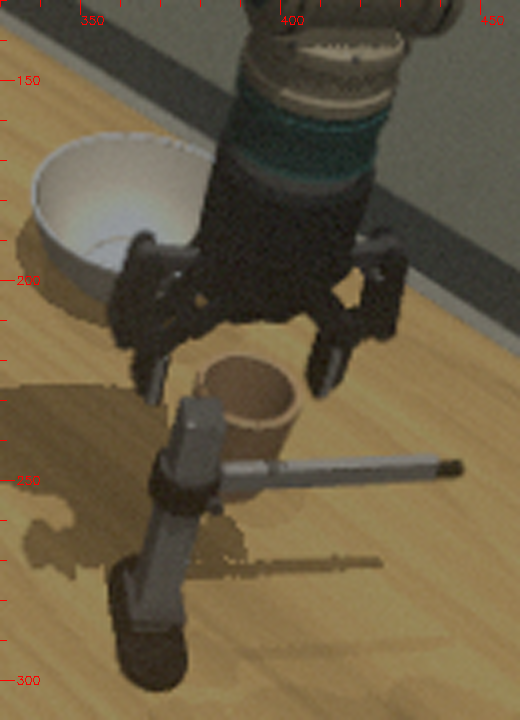

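View pics/t11.png

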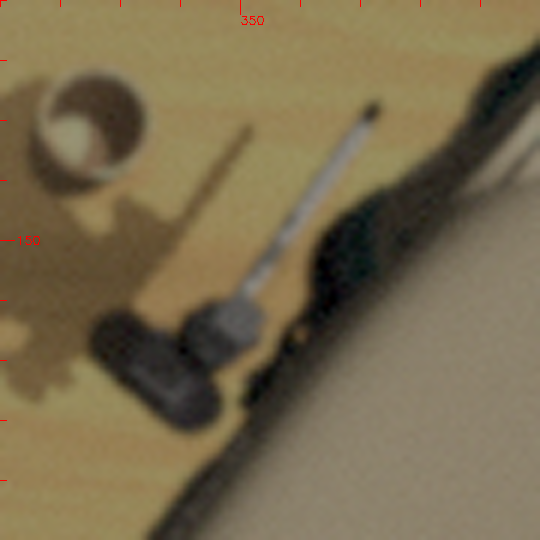

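>>> move_arm(deltas=[{"hand": 0,"delta_pos": [0,-0.58,-1.96],"twist": -1.9},{"hand": 0,"delta_pos": [0,0,0],"twist": 0},{"hand": 0,"delta_pos": [0,0,0],"twist": 0}])

```text
time_s: 2.82
position: [574.9, -337.8, 294.4]
ee_rot: [-1.218, 1.564, 2.907]
contact_force: [0.1, -0.7, -0.1]
width: 85.6
```

```bash
python3 - <<'E'
from h import *
plan([574.7,-338.7,236],-33.8,3)
E
```

```text
t 2.825 pos [ 574.9 -337.8  294.4] ydir -33.65 tilt [-6.9  1.6] F [ 0.1 -0.7 -0.1] w 85.6 q6 1.53
[1.95, 0.02, 0.02] 0.0
[1.95, 0.02, 0.02] 0.0
[1.95, 0.03, 0.02] 0.0
```

>>> move_arm(deltas=[{"hand": 0,"delta_pos": [2,0,0],"twist": 0},{"hand": 0,"delta_pos": [2,0,0],"twist": 0},{"hand": 0,"delta_pos": [1.4,0,0],"twist": 0},{"hand": 0,"delta_pos": [0,0,0],"twist": 0}])

```text
time_s: 3.32
position: [574.5, -334.4, 241.1]
ee_rot: [-0.999, 1.566, 3.13]
contact_force: [0.1, 0.4, -0.8]
width: 85.5
```

```bash
python3 - <<'E'
from h import *
plan([574.7,-338.7,236],-33.8,1)
snap('side','s20');snap('top','t20')
crop('s20','s21',330,130,460,310,4)
E
```

```text
t 3.325 pos [ 574.5 -334.4  241.1] ydir -33.4 tilt [-5.1  0.1] F [ 0.1  0.4 -0.8] w 85.5 q6 1.53
[0.51, 0.26, 0.35] 0.4
```

View pics/s21.png

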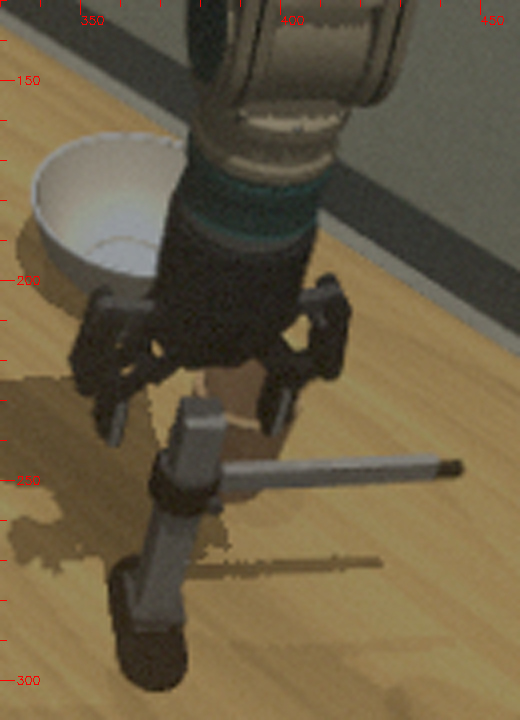

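>>> move_arm(deltas=[{"hand": 0,"delta_pos": [0.4,0.26,0.35],"twist": 0.4},{"hand": 0,"delta_pos": [0,0,0],"twist": 0},{"hand": 0,"delta_pos": [0,0,0],"twist": 0}])

```text
time_s: 3.8
position: [576.6, -340.7, 240.7]
ee_rot: [0.726, 1.567, -1.436]
contact_force: [0.4, -0.1, -0.1]
width: 85.4
```

```bash
python3 - <<'E'
from h import *
plan([574.7,-338.7,237],-33.8,1)
E
```

```text
t 3.8 pos [ 576.6 -340.7  240.7] ydir -33.86 tilt [ 0.5 -4. ] F [ 0.4 -0.1 -0.1] w 85.4 q6 1.53
[0.37, -0.27, -0.06] -0.1
```

>>> move_arm(deltas=[{"hand": 0,"delta_pos": [0.4,-0.22,0],"twist": 0},{"hand": 0,"delta_pos": [0,0,0],"twist": 0},{"hand": 0.5,"delta_pos": [0,0,0],"twist": 0}])

```text
time_s: 4.18
position: [574.6, -339.5, 236.7]
ee_rot: [0.772, 1.567, -1.39]
contact_force: [0.1, 0.1, 1.0]
width: 70.2
```

```bash
python3 - <<'E'
from h import *
plan([574.7,-338.7,237],-33.8,1)
E
```

```text
t 4.175 pos [ 574.6 -339.5  236.7] ydir -33.86 tilt [ 0.8 -4.2] F [0.1 0.1 1. ] w 70.2 q6 1.53
[-0.03, -0.04, -0.07] -0.1
```

Excellent position; close.

>>> move_arm(deltas=[{"hand": 1,"delta_pos": [0,0,0],"twist": 0},{"hand": 1,"delta_pos": [0,0,0],"twist": 0},{"hand": 1,"delta_pos": [0,0,0],"twist": 0},{"hand": 1,"delta_pos": [0,0,0],"twist": 0},{"hand": 1,"delta_pos": [0,0,0],"twist": 0}], newtons=80)

```text
time_s: 4.8
position: [575.0, -339.6, 237.0]
ee_rot: [0.935, 1.566, -1.227]
contact_force: [0.6, -1.2, 1.0]
width: 22.8
```

```bash
python3 - <<'E'
from h import *
plan([574.7,-338.7,237],-33.8,1)
snap('side','s30');snap('top','t30')
crop('s30','s31',330,130,460,310,4)
E
```

```text
t 4.8 pos [ 575.  -339.6  237. ] ydir -33.85 tilt [ 1.6 -4.5] F [ 0.6 -1.2  1. ] w 22.8 q6 1.53
[-0.0, -0.07, -0.05] -0.0
```

View pics/s31.png

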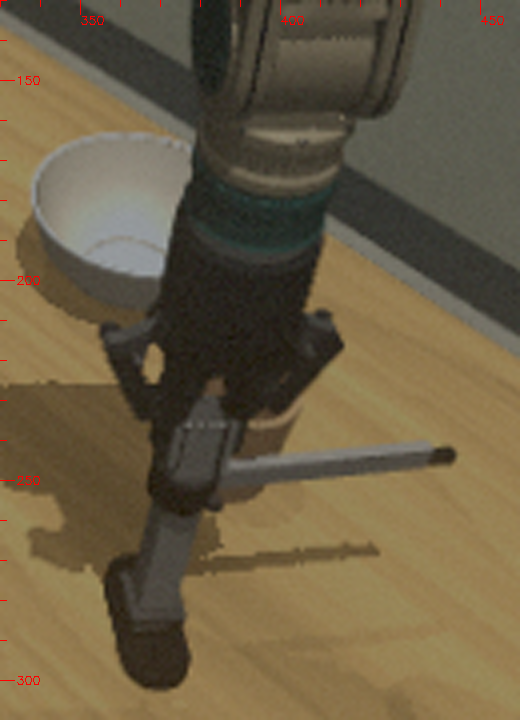

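>>> move_arm(deltas=[{"hand": 1,"delta_pos": [-1,0,0],"twist": 0},{"hand": 1,"delta_pos": [-1,0,0],"twist": 0},{"hand": 1,"delta_pos": [0,0,0],"twist": 0}])

```text
time_s: 5.28
position: [572.7, -337.9, 253.9]
ee_rot: [-1.104, 1.565, 3.017]
contact_force: [0.5, 0.0, -6.4]
width: 23.3
```

```bash
python3 - <<'E'
from h import *
plan([573.5,-226,255],9.3,8)
E
```

```text
t 5.275 pos [ 572.7 -337.9  253.9] ydir -33.85 tilt [-5.7  0.7] F [ 0.5  0.  -6.4] w 23.3 q6 1.53
[-0.01, -0.77, -1.17] -5.4
[-0.01, -0.66, -1.23] -5.4
[-0.01, -0.54, -1.29] -5.4
[-0.01, -0.41, -1.34] -5.4
[-0.01, -0.29, -1.37] -5.4
[-0.01, -0.16, -1.39] -5.4
[-0.01, -0.03, -1.4] -5.4
[-0.01, 0.11, -1.39] -5.4
```

>>> move_arm(deltas=[{"hand": 1,"delta_pos": [0,-0.77,-1.17],"twist": -5.4},{"hand": 1,"delta_pos": [0,-0.66,-1.23],"twist": -5.4},{"hand": 1,"delta_pos": [0,-0.54,-1.29],"twist": -5.4},{"hand": 1,"delta_pos": [0,-0.41,-1.34],"twist": -5.4},{"hand": 1,"delta_pos": [0,-0.29,-1.37],"twist": -5.4},{"hand": 1,"delta_pos": [0,-0.16,-1.39],"twist": -5.4},{"hand": 1,"delta_pos": [0,0,-1.4],"twist": -5.4},{"hand": 1,"delta_pos": [0,0,0],"twist": 0}])

```text
time_s: 6.28
position: [569.7, -236.0, 249.1]
ee_rot: [-2.0, 1.556, 2.801]
contact_force: [-0.1, -0.8, -6.7]
width: 23.0
```

```bash
python3 - <<'E'
from h import *
plan([573.5,-226,242.5],9.3,1)
snap('side','s40');snap('top','t40')
a=((545.2,-53.4),np.radians(99.3),(503,183),None,0)
overlay('t40','top','t41',*a,225,140,345,230,6)
overlay('s40','side','s41',*a,240,130,400,290,5)
E
```

```text
t 6.275 pos [ 569.7 -236.   249.1] ydir 5.09 tilt [-14.1   5. ] F [-0.1 -0.8 -6.7] w 23.0 q6 0.99
[0.66, 0.47, -0.96] -4.2
```

View pics/t41.png

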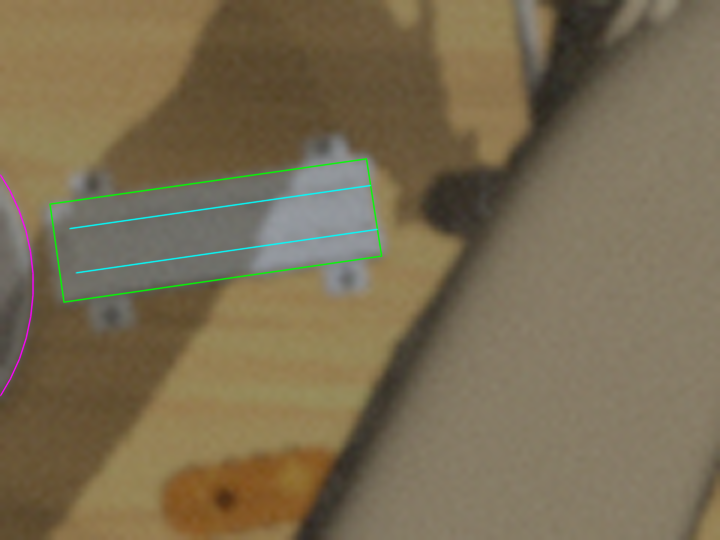

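View pics/s41.png

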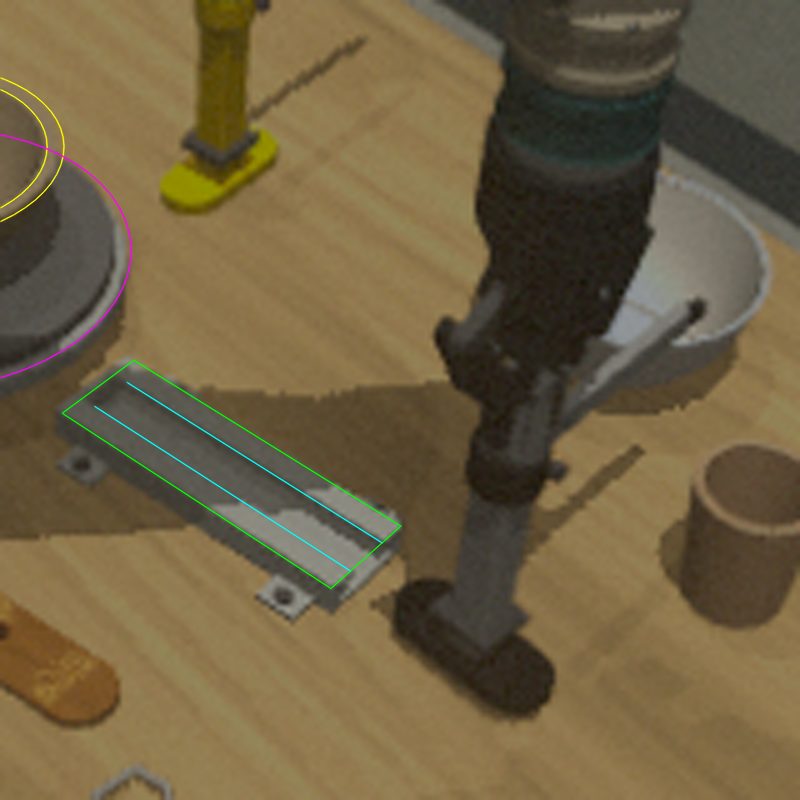

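>>> move_arm(deltas=[{"hand": 1,"delta_pos": [0,0.3,0],"twist": -4.2},{"hand": 1,"delta_pos": [0.2,0,0],"twist": 0},{"hand": 1,"delta_pos": [0,0,0],"twist": 0},{"hand": 1,"delta_pos": [0,0,0],"twist": 0}])

```text
time_s: 6.88
position: [573.0, -239.4, 247.0]
ee_rot: [-1.877, 1.557, 2.991]
contact_force: [-0.1, -0.1, -6.5]
width: 23.2
```

```bash
cat >> h.py <<'E'
def trk(c=(545.2,-53.4),yaw=99.3):
    s=arm.read_state();a=np.radians(yaw);u=np.array([np.cos(a),np.sin(a)]);v=np.array([-u[1],u[0]])
    d=s['position'][:2]-np.array(c); print('track frame x,y',(d@u).round(1),(d@v).round(1),'under z',(s['position'][2]-237).round(1))
E
python3 - <<'E'
from h import *
plan([573.5,-226,242.5],9.3,1);trk()
E
```

```text
t 6.875 pos [ 573.  -239.4  247. ] ydir 8.88 tilt [-13.2   2. ] F [-0.1 -0.1 -6.5] w 23.2 q6 0.92
[0.45, 0.26, -1.31] -0.4
track frame x,y -188.0 2.6 under z 10.0
```

```bash
cat >> h.py <<'E'
def shoe(c=(545.2,-53.4),yaw=99.3,pr=True):
    from scipy.spatial.transform import Rotation as Ro
    s=arm.read_state();R=Ro.from_euler('xyz',s['ee_rot']).as_matrix()
    d=R@np.array([1,-.0038,-.0028])
    S=s['position']+237*d; yd=np.degrees(np.arctan2(R[1,1],R[0,1]))
    a=np.radians(yaw);u=np.array([np.cos(a),np.sin(a)]);v=np.array([-u[1],u[0]])
    e=S[:2]-np.array(c)
    if pr: print('t',s['time_s'],'shoe trk x,y,z',(e@u).round(1),(e@v).round(1),S[2].round(1),'yawerr',round(yd+90-yaw,2),'tilt trk',((d[:2]@u)*1000).round(1),((d[:2]@v)*1000).round(1),'TCP',s['position'].round(1),'F',s['contact_force'].round(1),'w',s['width'].round(1))
    return S,yd+90,d
def gover(f,n,g,S,yaw,d,x0,y0,x1,y1,sc,q=None):
    im=cv2.imread(f'pics/{f}.png')[y0:y1,x0:x1]
    im=cv2.resize(im,None,fx=sc,fy=sc,interpolation=cv2.INTER_CUBIC)
    z=-d/np.linalg.norm(d);a=np.radians(yaw);u=np.array([np.cos(a),np.sin(a),0]);u-=z*(u@z);v=np.cross(z,u)
    F=lambda a,b,c:S+a*u+b*v+c*z
    def L(P,col=(0,255,0)):
        q=np.array([proj(n,p) for p in P]); q=((q+.5-[x0,y0])*sc-.5)
        cv2.polylines(im,[np.round(q*8).astype(int)],False,col,1,cv2.LINE_AA,3)
    L([F(a,b,200) for a,b in((-12,-12),(12,-12),(12,12),(-12,12),(-12,-12))])
    for zz in (0,10):
        pts=[F(29+21*np.cos(a),21*np.sin(a),zz) for a in np.linspace(-np.pi/2,np.pi/2,20)]+[F(-29-21*np.cos(a),-21*np.sin(a),zz) for a in np.linspace(-np.pi/2,np.pi/2,20)]
        L(pts+pts[:1])
    if q is not None: L([F(0,0,150),F(170*np.cos(q),-170*np.sin(q),150)],(0,0,255))
    c=np.array([545.2,-53.4,0]);a=np.radians(99.3);u=np.array([np.cos(a),np.sin(a),0]);v=np.array([-u[1],u[0],0]);f=lambda a,b,z:c+a*u+b*v+[0,0,z]
    L([f(-100,-31,22),f(100,-31,22),f(100,31,22),f(-100,31,22),f(-100,-31,22)],(255,255,0))
    cv2.imwrite(f'pics/{g}.png',im)
E
python3 - <<'E'
from h import *
S,y,d=shoe()
snap('side','s50');snap('top','t50')
gover('s50','side','s51',S,y,d,270,190,390,290,6)
gover('t50','top','t51',S,y,d,225,140,345,230,6)
E
```

```text
Traceback (most recent call last):
  File "h.py", line 70, in shoe
    if pr: print('t',s['time_s'],'shoe trk x,y,z',(e@u).round(1),(e@v).round(1),S[2].round(1),'yawerr',round(yd+90-yaw,2),'tilt trk',((d[:2]@u)*1000).round(1),((d[:2]@v)*1000).round(1),'TCP',s['position'].round(1),'F',s['contact_force'].round(1),'w',s['width'].round(1))
                                                                                                                                                                                                                                                          ^^^^^^^^^^^^^^^^
AttributeError: 'float' object has no attribute 'round'
```

```bash
sed -i "s/s\['width'\].round(1))$/round(s['width'],1))/" h.py
python3 - <<'E'
from h import *
S,y,d=shoe()
snap('side','s50');snap('top','t50')
gover('s50','side','s51',S,y,d,270,190,390,290,6)
gover('t50','top','t51',S,y,d,225,140,345,230,6)
E
```

```text
t 6.875 shoe trk x,y,z -186.4 6.5 10.0 yawerr -0.42 tilt trk 7.0 16.5 TCP [ 573.  -239.4  247. ] F [-0.1 -0.1 -6.5] w 23.2
```

View pics/s51.png

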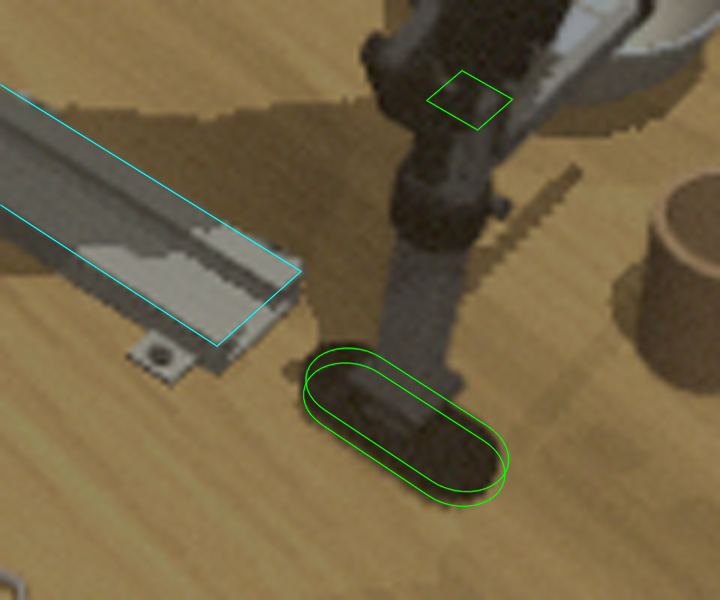

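View pics/t51.png

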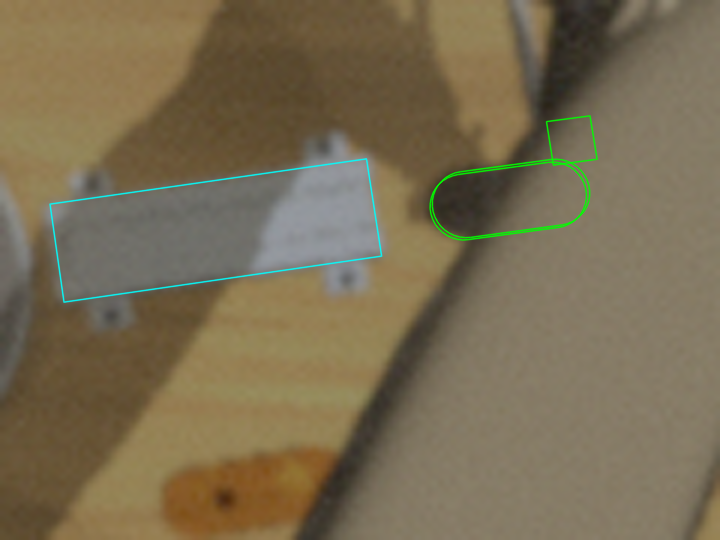

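>>> move_arm(deltas=[{"hand": 1,"delta_pos": [0.15,0.3,0],"twist": -0.4},{"hand": 1,"delta_pos": [0.15,0.3,0],"twist": 0},{"hand": 1,"delta_pos": [0,0,0],"twist": 0},{"hand": 1,"delta_pos": [0,0,0],"twist": 0}])

```text
time_s: 7.48
position: [579.4, -238.1, 243.7]
ee_rot: [-1.893, 1.557, 2.982]
contact_force: [-0.3, 0.3, -6.1]
width: 23.5
```

```bash
python3 - <<'E'
from h import *
S,y,d=shoe()
E
```

```text
t 7.475 shoe trk x,y,z -186.1 0.0 6.7 yawerr 0.02 tilt trk 7.0 16.5 TCP [ 579.4 -238.1  243.7] F [-0.3  0.3 -6.1] w 23.5
```

>>> move_arm(deltas=[{"hand": 1,"delta_pos": [0.1,0,-0.8],"twist": 0},{"hand": 1,"delta_pos": [0,0,-0.8],"twist": 0},{"hand": 1,"delta_pos": [0,0,-0.8],"twist": 0},{"hand": 1,"delta_pos": [0,0,0],"twist": 0},{"hand": 1,"delta_pos": [0,0,0],"twist": 0}])

```text
time_s: 8.1
position: [574.9, -212.0, 242.9]
ee_rot: [-1.916, 1.557, 2.96]
contact_force: [-0.3, -0.1, -7.3]
width: 23.1
```

```bash
python3 - <<'E'
from h import *
S,y,d=shoe()
snap('side','s60')
gover('s60','side','s61',S,y,d,260,180,360,270,8)
E
```

```text
t 8.1 shoe trk x,y,z -159.6 0.2 5.9 yawerr 0.06 tilt trk 7.4 16.6 TCP [ 574.9 -212.   242.9] F [-0.3 -0.1 -7.3] w 23.1
```

View pics/s61.png

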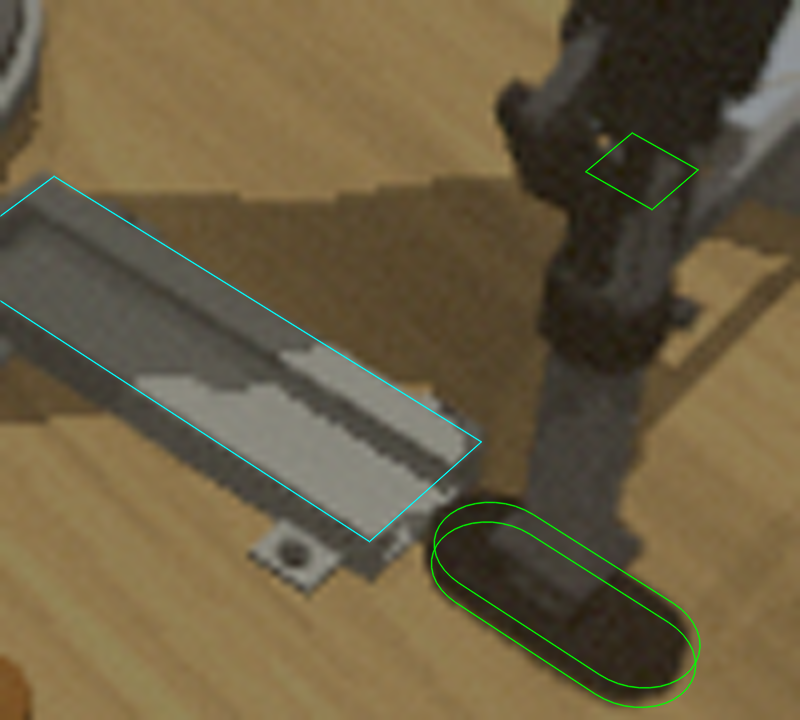

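>>> move_arm(deltas=[{"hand": 1,"delta_pos": [0.07,0,-0.6],"twist": 0},{"hand": 1,"delta_pos": [0,0,-0.6],"twist": 0},{"hand": 1,"delta_pos": [0,0,-0.6],"twist": 0},{"hand": 1,"delta_pos": [0,0,0],"twist": 0}])

```text
time_s: 8.65
position: [571.6, -193.2, 242.2]
ee_rot: [-1.96, 1.557, 2.915]
contact_force: [-0.1, 0.6, -6.4]
width: 23.0
```

```bash
python3 - <<'E'
from h import *
S,y,d=shoe()
snap('side','s70')
gover('s70','side','s71',S,y,d,260,180,360,270,8)
E
```

```text
t 8.65 shoe trk x,y,z -140.3 0.5 5.2 yawerr 0.03 tilt trk 8.1 16.8 TCP [ 571.6 -193.2  242.2] F [-0.1  0.6 -6.4] w 23.0
```

View pics/s71.png

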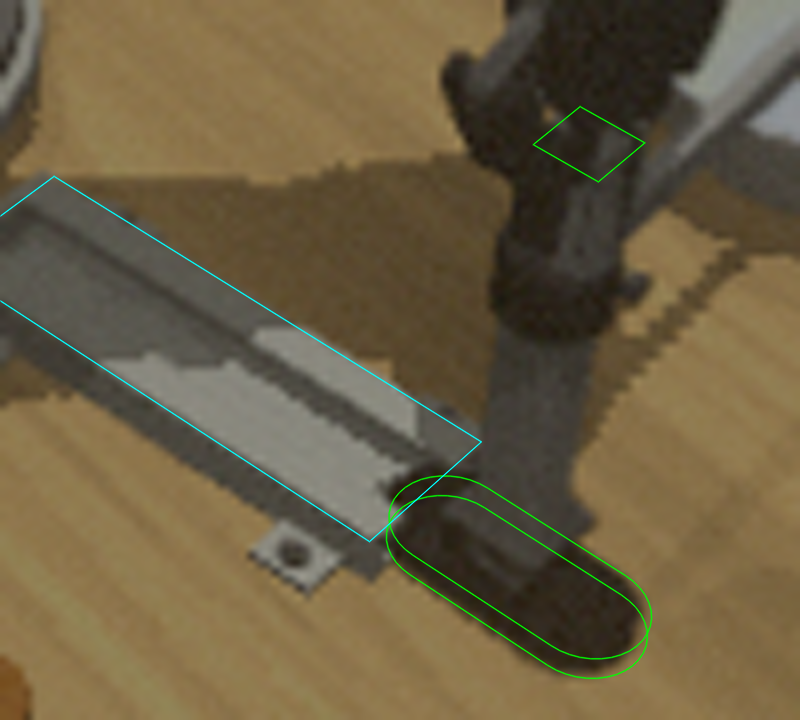

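>>> move_arm(deltas=[{"hand": 1,"delta_pos": [0,0.05,-0.5],"twist": 0},{"hand": 1,"delta_pos": [0,0,-0.5],"twist": 0},{"hand": 1,"delta_pos": [0,0,-0.5],"twist": 0},{"hand": 1,"delta_pos": [0,0,0],"twist": 0}])

```text
time_s: 9.2
position: [569.8, -177.6, 242.3]
ee_rot: [-1.936, 1.557, 2.939]
contact_force: [0.3, 0.8, -6.7]
width: 23.1
```

```bash
python3 - <<'E'
from h import *
S,y,d=shoe()
E
```

```text
t 9.2 shoe trk x,y,z -124.8 -0.3 5.4 yawerr 0.01 tilt trk 7.6 16.4 TCP [ 569.8 -177.6  242.3] F [ 0.3  0.8 -6.7] w 23.1
```

Inside the mouth with no side load; on.

>>> move_arm(deltas=[{"hand": 1,"delta_pos": [0,0,-0.7],"twist": 0},{"hand": 1,"delta_pos": [0,0,-0.7],"twist": 0},{"hand": 1,"delta_pos": [0,0,-0.7],"twist": 0},{"hand": 1,"delta_pos": [0,0,-0.7],"twist": 0},{"hand": 1,"delta_pos": [0,0,0],"twist": 0}])

```text
time_s: 9.82
position: [564.8, -147.8, 242.6]
ee_rot: [-1.95, 1.557, 2.925]
contact_force: [-0.4, -0.1, -6.4]
width: 23.2
```

```bash
python3 - <<'E'
from h import *
S,y,d=shoe()
snap('side','s80')
gover('s80','side','s81',S,y,d,240,170,340,260,8)
E
```

```text
t 9.825 shoe trk x,y,z -94.4 -0.3 5.6 yawerr 0.03 tilt trk 7.8 16.3 TCP [ 564.8 -147.8  242.6] F [-0.4 -0.1 -6.4] w 23.2
```

View pics/s81.png

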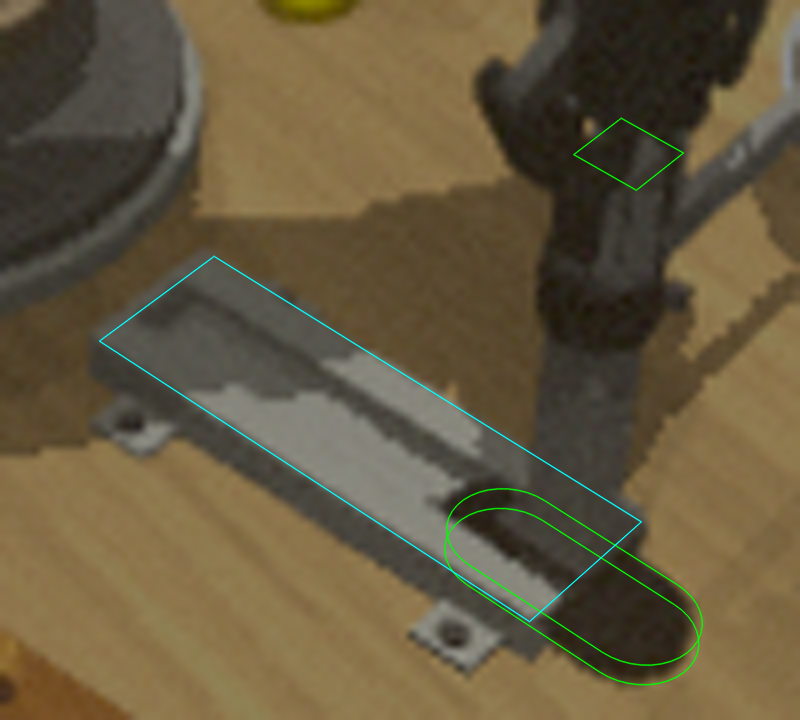

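>>> move_arm(deltas=[{"hand": 1,"delta_pos": [0.03,0,-0.8],"twist": 0},{"hand": 1,"delta_pos": [0,0,-0.8],"twist": 0},{"hand": 1,"delta_pos": [0,0,-0.8],"twist": 0},{"hand": 1,"delta_pos": [0,0,-0.8],"twist": 0},{"hand": 1,"delta_pos": [0,0,-0.8],"twist": 0},{"hand": 1,"delta_pos": [0,0,0],"twist": 0}])

```text
time_s: 10.62
position: [558.0, -105.7, 242.6]
ee_rot: [-1.946, 1.558, 2.929]
contact_force: [-0.2, 0.0, -7.4]
width: 23.1
```

```bash
python3 - <<'E'
from h import *
S,y,d=shoe()
E
```

```text
t 10.625 shoe trk x,y,z -51.9 -0.4 5.6 yawerr 0.02 tilt trk 7.6 15.9 TCP [ 558.  -105.7  242.6] F [-0.2  0.  -7.4] w 23.1
```

>>> move_arm(deltas=[{"hand": 1,"delta_pos": [0,-0.03,-0.8],"twist": 0},{"hand": 1,"delta_pos": [0,0,-0.8],"twist": 0},{"hand": 1,"delta_pos": [0,0,-0.8],"twist": 0},{"hand": 1,"delta_pos": [0,0,-0.8],"twist": 0},{"hand": 1,"delta_pos": [0,0,-0.7],"twist": 0},{"hand": 1,"delta_pos": [0,0,0],"twist": 0},{"hand": 1,"delta_pos": [0,0,0],"twist": 0}])

```text
time_s: 11.5
position: [551.1, -64.7, 242.9]
ee_rot: [-1.912, 1.558, 2.964]
contact_force: [0.1, -0.3, -6.7]
width: 22.7
```

```bash
python3 - <<'E'
from h import *
S,y,d=shoe()
snap('side','s90');snap('top','t90')
gover('s90','side','s91',S,y,d,180,120,340,250,5,1.57)
gover('t90','top','t91',S,y,d,155,110,305,230,5,1.57)
E
```

```text
t 11.5 shoe trk x,y,z -10.4 -0.3 5.9 yawerr 0.03 tilt trk 7.0 15.6 TCP [551.1 -64.7 242.9] F [ 0.1 -0.3 -6.7] w 22.7
```

View pics/s91.png

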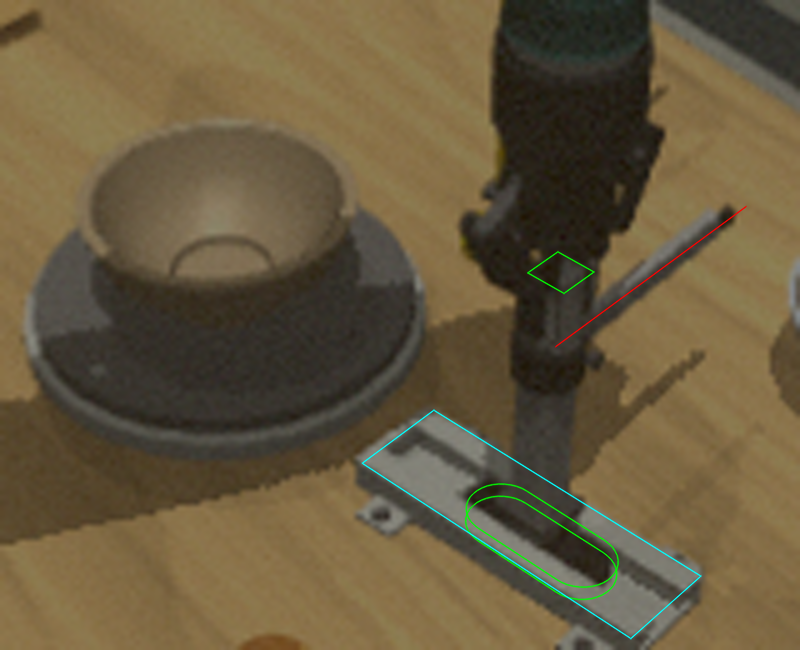

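View pics/t91.png

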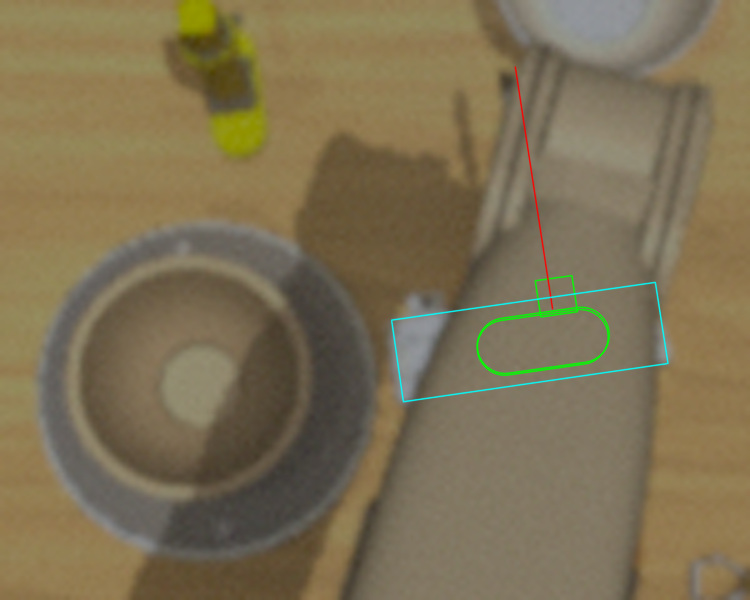

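>>> move_arm(deltas=[{"hand": 1,"delta_pos": [0.2,0,0],"twist": 0},{"hand": 1,"delta_pos": [0,0,0],"twist": 0},{"hand": 1,"delta_pos": [0,0,0],"twist": 0}])

```text
time_s: 11.98
position: [551.3, -65.2, 241.4]
ee_rot: [-1.948, 1.559, 2.926]
contact_force: [-1.0, 0.2, -5.6]
width: 23.2
```

```bash
python3 - <<'E'
from h import *
S,y,d=shoe()
E
```

```text
t 11.975 shoe trk x,y,z -10.9 -0.5 4.4 yawerr -0.03 tilt trk 7.3 15.1 TCP [551.3 -65.2 241.4] F [-1.   0.2 -5.6] w 23.2
```

>>> move_arm(deltas=[{"hand": 0.7,"delta_pos": [0.05,0,0],"twist": 0},{"hand": 0.6,"delta_pos": [0,0,0],"twist": 0},{"hand": 0.4,"delta_pos": [0,0,0],"twist": 0},{"hand": 0.2,"delta_pos": [0,0,0],"twist": 0},{"hand": 0.2,"delta_pos": [0,0,0],"twist": 0}])

```text
time_s: 12.6
position: [554.6, -66.1, 245.0]
ee_rot: [-1.895, 1.568, 2.979]
contact_force: [0.2, 0.9, 0.5]
width: 68.4
```

```bash
python3 - <<'E'
from h import *
S,y,d=shoe()
plan([551,-65,320],9.3,1)
E
```

```text
t 12.6 shoe trk x,y,z -13.2 -5.8 8.0 yawerr -0.04 tilt trk 3.6 6.1 TCP [554.6 -66.1 245. ] F [0.2 0.9 0.5] w 68.4
t 12.6 pos [554.6 -66.1 245. ] ydir 9.26 tilt [-2.4  0.4] F [0.2 0.9 0.5] w 68.4 q6 1.17
[-7.49, -0.35, -0.17] -0.0
```

>>> move_arm(deltas=[{"hand": 0.1,"delta_pos": [-2,-0.35,0],"twist": 0},{"hand": 0.1,"delta_pos": [-3,0,0],"twist": 0},{"hand": 0.1,"delta_pos": [-3,0,0],"twist": 0},{"hand": 0.5,"delta_pos": [0,0,0],"twist": 0},{"hand": 1,"delta_pos": [0,0,0],"twist": 0}])

```text
time_s: 13.22
position: [550.6, -66.5, 325.7]
ee_rot: [-1.935, 1.566, 2.938]
contact_force: [-0.0, 0.4, -1.2]
width: 41.5
```

```bash
python3 - <<'E'
from h import *
plan([638,-92,300],9.3,4)
snap('side','s100');snap('top','t100')
S=np.array([546.9,-63.8,4.]);d=np.array([0,0,-1.])
gover('s100','side','s101',S,99.3,d,180,90,340,250,5,1.57)
gover('t100','top','t101',S,99.3,d,155,110,305,230,5,1.57)
E
```

```text
t 13.225 pos [550.6 -66.5 325.7] ydir 9.26 tilt [-4.8  1. ] F [-0.   0.4 -1.2] w 41.5 q6 1.17
[0.63, 2.06, 0.98] -0.0
[0.63, 2.06, 0.98] -0.0
[0.63, 2.06, 0.98] -0.0
[0.63, 2.06, 0.98] -0.0
```

View pics/s101.png

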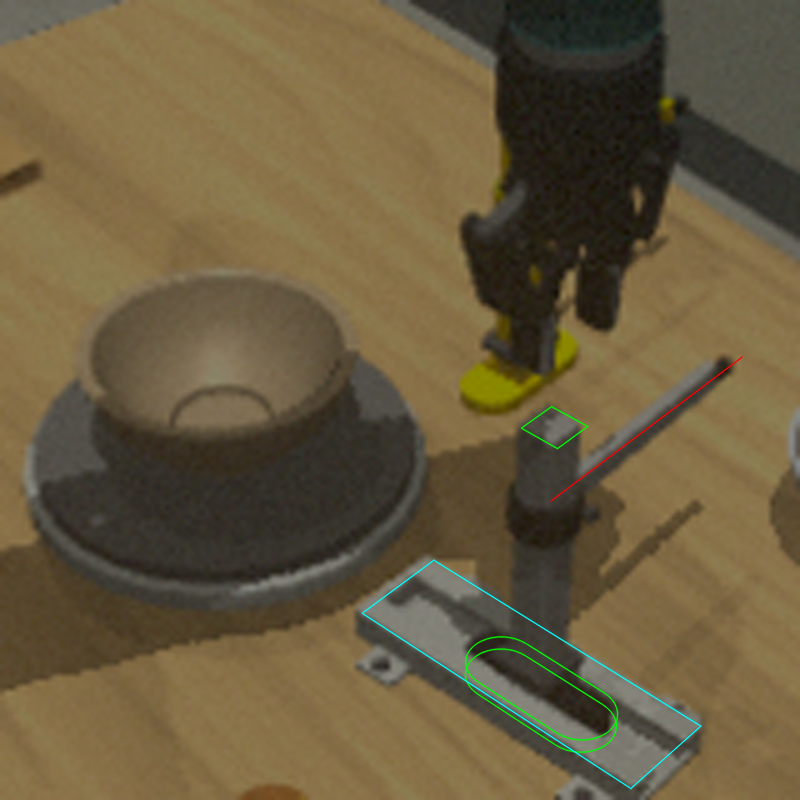

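View pics/t101.png

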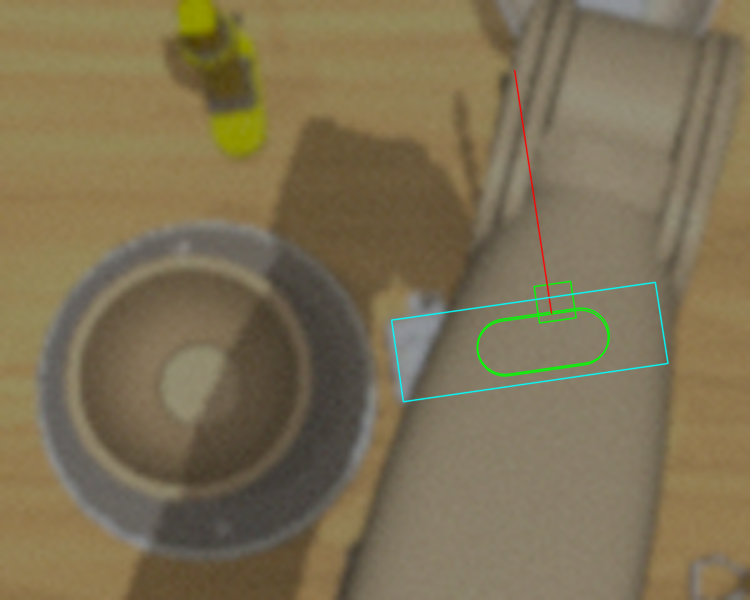

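>>> move_arm(deltas=[{"hand": 1,"delta_pos": [0,2.0,1.0],"twist": 0},{"hand": 1,"delta_pos": [0,2.0,1.0],"twist": 0},{"hand": 1,"delta_pos": [1,2.0,1.0],"twist": 0},{"hand": 1,"delta_pos": [1,2.0,1.0],"twist": 0},{"hand": 1,"delta_pos": [1,0,0],"twist": 0},{"hand": 1,"delta_pos": [0,0,0],"twist": 0}], newtons=20)

```text
time_s: 14.08
position: [633.9, -92.7, 285.7]
ee_rot: [-1.969, 1.552, 2.905]
contact_force: [0.1, -0.8, -0.1]
width: -0.3
```

```bash
python3 - <<'E'
from h import *
plan([638,-97,216],9.3,4)
snap('top','t110');snap('side','s110')
crop('t110','t111',230,100,350,200,6)
crop('s110','s111',220,60,380,220,5)
E
```

```text
t 14.075 pos [633.9 -92.7 285.7] ydir 9.27 tilt [-18.6   4.5] F [ 0.1 -0.8 -0.1] w -0.3 q6 1.16
[1.74, 0.11, 0.14] -0.0
[1.74, 0.11, 0.14] -0.0
[1.74, 0.11, 0.14] -0.0
[1.74, 0.11, 0.14] -0.0
```

View pics/t111.png

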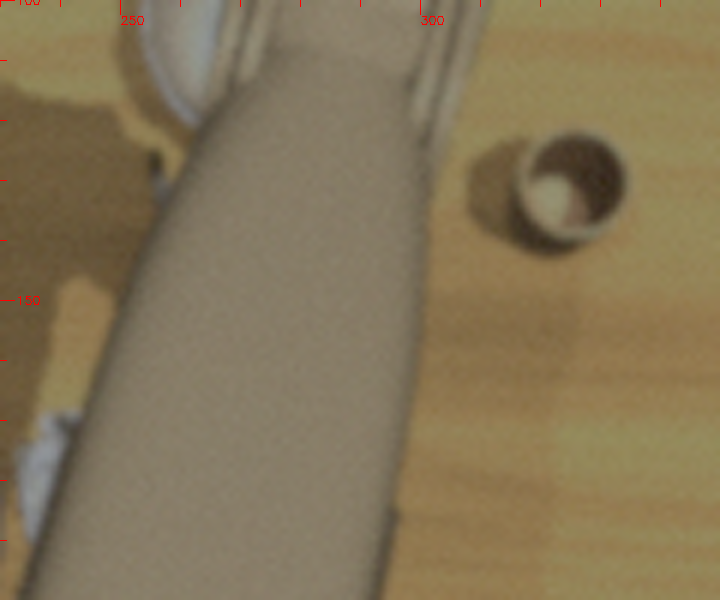

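View pics/s111.png

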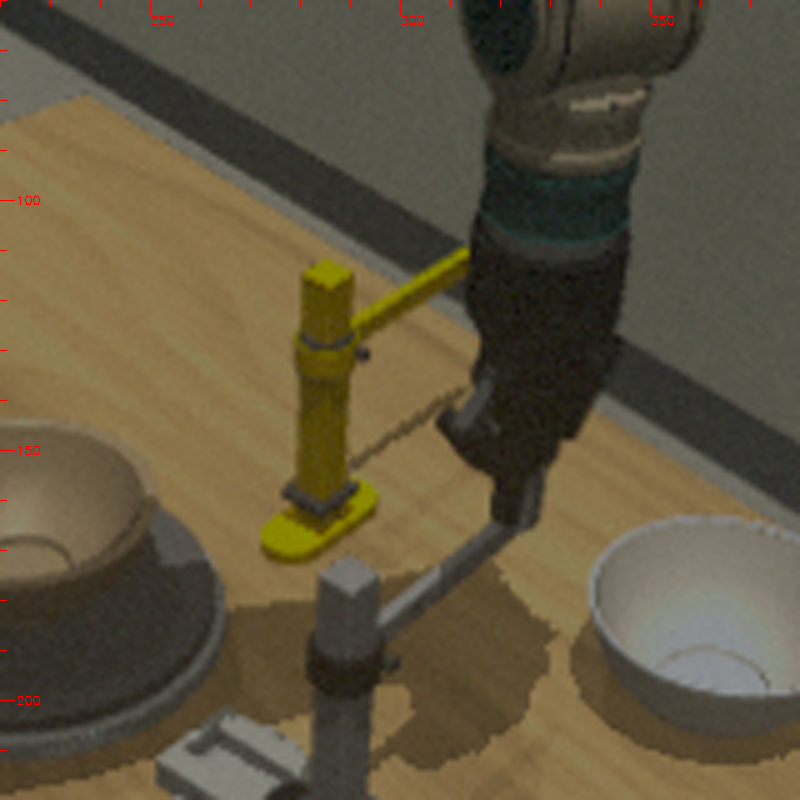

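>>> move_arm(deltas=[{"hand": 1,"delta_pos": [1.7,0,0.2],"twist": 0},{"hand": 1,"delta_pos": [1.7,0,0],"twist": 0},{"hand": 1,"delta_pos": [1.7,0,0],"twist": 0},{"hand": 1,"delta_pos": [1.5,0,0],"twist": 0},{"hand": 1,"delta_pos": [0,0,0],"twist": 0},{"hand": 1,"delta_pos": [0,0,0],"twist": 0}])

```text
time_s: 14.92
position: [632.2, -94.1, 216.8]
ee_rot: [-1.965, 1.554, 2.909]
contact_force: [-0.1, -0.2, 0.4]
width: 0.0
```

```bash
python3 - <<'E'
from h import *
plan([638,-97,216],9.3,1)
snap('side','s120')
crop('s120','s121',220,80,360,220,5)
E
```

```text
t 14.925 pos [632.2 -94.1 216.8] ydir 9.29 tilt [-16.5   3.9] F [-0.1 -0.2  0.4] w 0.0 q6 1.16
[0.07, 0.52, 0.38] -0.0
```

View pics/s121.png

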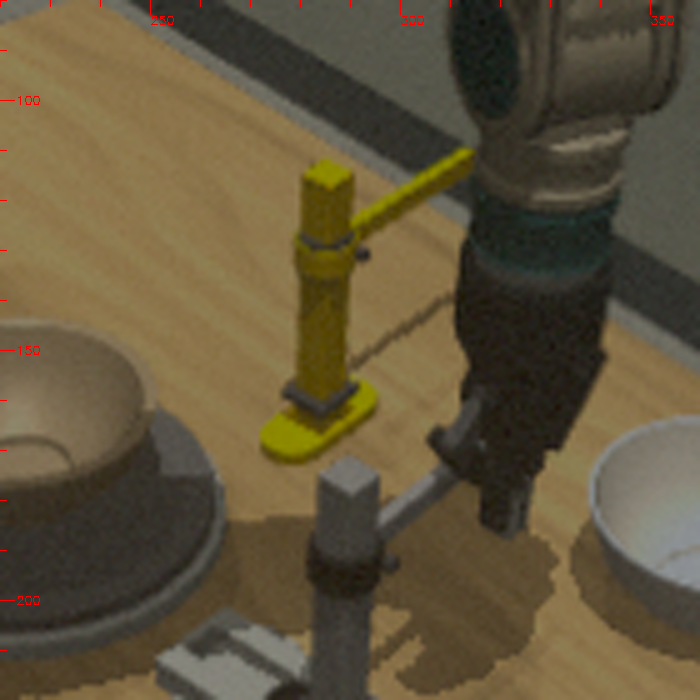

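>>> move_arm(deltas=[{"hand": 1,"delta_pos": [0.1,0.1,-1.2],"twist": 0},{"hand": 1,"delta_pos": [0.05,0.1,-1.2],"twist": 0},{"hand": 1,"delta_pos": [0,0,-0.8],"twist": 0},{"hand": 1,"delta_pos": [0,0,-0.8],"twist": 0},{"hand": 1,"delta_pos": [0,0,-0.8],"twist": 0},{"hand": 1,"delta_pos": [0,0,-0.8],"twist": 0},{"hand": 1,"delta_pos": [0,0,0],"twist": 0}])

```text
time_s: 15.85
position: [625.5, -34.0, 217.7]
ee_rot: [-1.954, 1.557, 2.921]
contact_force: [-1.1, 0.6, -0.5]
width: -0.3
```

```bash
cat >> h.py <<'E'
def push():
    from scipy.spatial.transform import Rotation as Ro
    s=arm.read_state();R=Ro.from_euler('xyz',s['ee_rot']).as_matrix()
    T=s['position']+72.6*R[:,0]; r=T[:2]-[546.9,-63.8]; a=np.radians(99.3);u=np.array([np.cos(a),np.sin(a)]);w=np.array([u[1],-u[0]])
    print('t',s['time_s'],'tip z',T[2].round(1),'b,a',(r@w).round(1),(r@u).round(1),'F',s['contact_force'].round(1),'TCP',s['position'].round(1))
E
python3 - <<'E'
from h import *
push()
snap('side','s130')
crop('s130','s131',220,80,360,220,5)
E
```

```text
t 15.85 tip z 145.1 b,a 81.5 17.1 F [-1.1  0.6 -0.5] TCP [625.5 -34.  217.7]
```

View pics/s131.png

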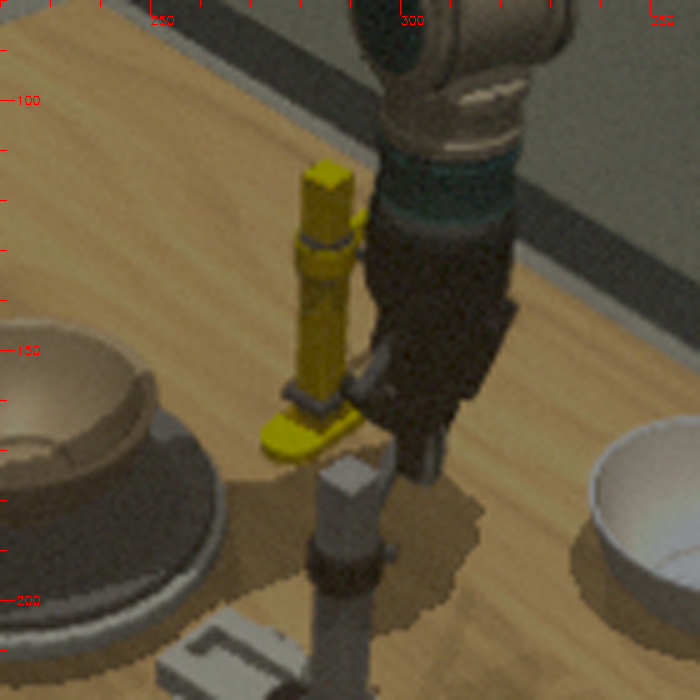

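>>> move_arm(deltas=[{"hand": 1,"delta_pos": [0.25,-0.2,-0.6],"twist": 0},{"hand": 1,"delta_pos": [0,-0.25,-0.6],"twist": 0},{"hand": 1,"delta_pos": [0,-0.3,-0.65],"twist": 0},{"hand": 1,"delta_pos": [0,-0.35,-0.65],"twist": 0},{"hand": 1,"delta_pos": [0,-0.4,-0.6],"twist": 0},{"hand": 1,"delta_pos": [0,-0.42,-0.57],"twist": 0},{"hand": 1,"delta_pos": [0,0,0],"twist": 0}])

```text
time_s: 16.77
position: [598.9, 0.6, 215.6]
ee_rot: [-1.931, 1.558, 2.943]
contact_force: [0.3, -0.1, -0.3]
width: -0.0
```

```bash
python3 - <<'E'
from h import *
push()
snap('side','s140')
crop('s140','s141',180,80,340,220,5)
E
```

```text
t 16.775 tip z 143.0 b,a 60.9 55.5 F [ 0.3 -0.1 -0.3] TCP [598.9   0.6 215.6]
```

View pics/s141.png

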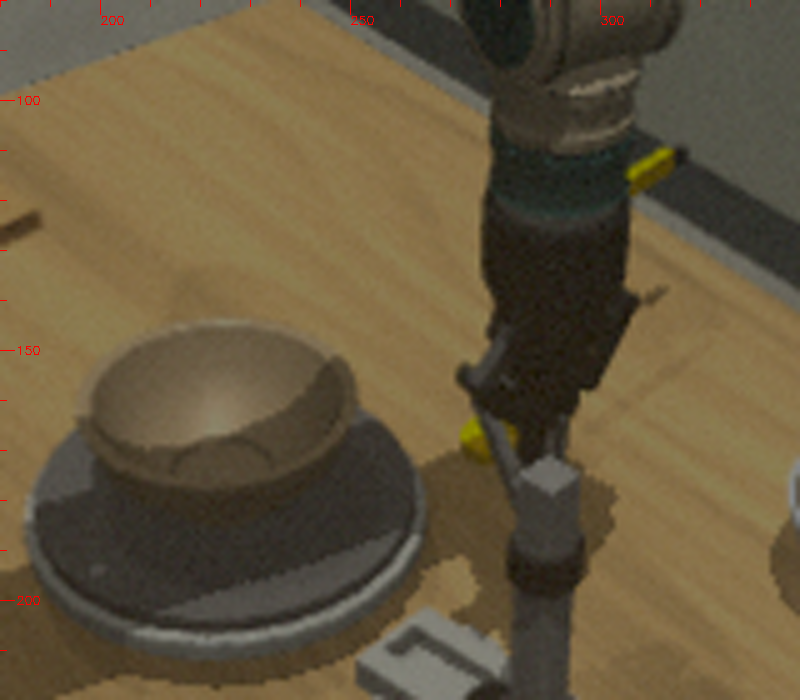

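>>> move_arm(deltas=[{"hand": 1,"delta_pos": [0.05,-0.5,-0.45],"twist": 0},{"hand": 1,"delta_pos": [0,-0.5,-0.4],"twist": 0},{"hand": 1,"delta_pos": [0,-0.6,-0.35],"twist": 0},{"hand": 1,"delta_pos": [0,-0.6,-0.3],"twist": 0},{"hand": 1,"delta_pos": [0,0,0],"twist": 0}])

```text
time_s: 17.45
position: [573.4, 12.2, 215.5]
ee_rot: [-1.926, 1.558, 2.948]
contact_force: [0.2, -1.2, -0.6]
width: -0.3
```

```bash
python3 - <<'E'
from h import *
push()
snap('side','s150');snap('top','t150')
crop('s150','s151',180,80,340,220,5)
crop('t150','t151',155,110,305,230,5)
E
```

```text
t 17.45 tip z 142.9 b,a 37.6 71.0 F [ 0.2 -1.2 -0.6] TCP [573.4  12.2 215.5]
```

View pics/s151.png

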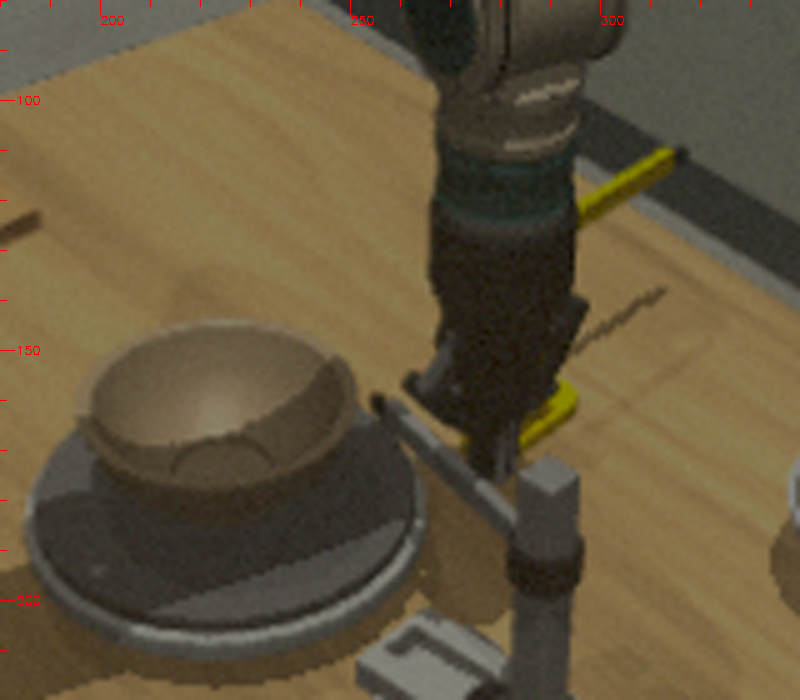

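View pics/t151.png

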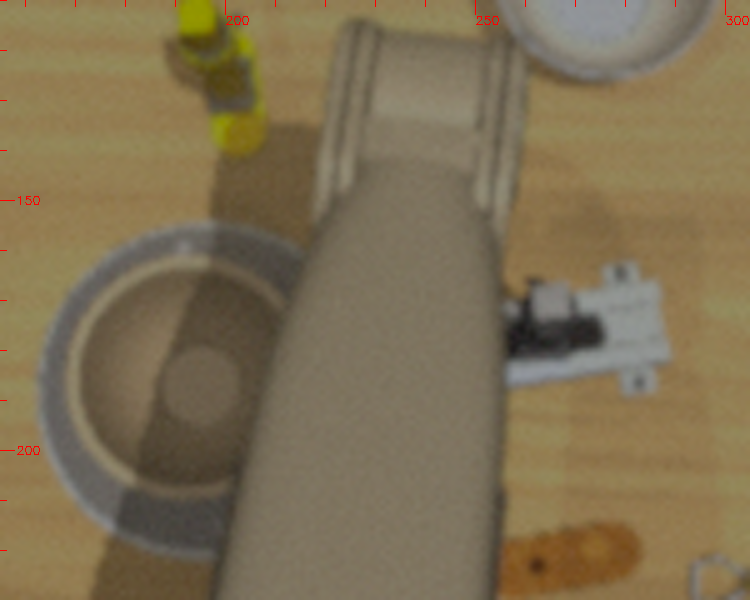

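>>> move_arm(deltas=[{"hand": 1,"delta_pos": [0.05,-0.5,-0.25],"twist": 0},{"hand": 1,"delta_pos": [0,-0.5,-0.2],"twist": 0},{"hand": 1,"delta_pos": [0,-0.4,-0.1],"twist": 0},{"hand": 1,"delta_pos": [0,0,0],"twist": 0}])

```text
time_s: 18.05
position: [558.7, 15.2, 215.2]
ee_rot: [-1.922, 1.559, 2.951]
contact_force: [0.2, -0.1, 0.6]
width: -0.2
```

```bash
python3 - <<'E'
from h import *
push()
snap('side','s160')
crop('s160','s161',180,80,340,220,5)
E
```

```text
t 18.05 tip z 142.6 b,a 23.6 76.4 F [ 0.2 -0.1  0.6] TCP [558.7  15.2 215.2]
```

View pics/s161.png

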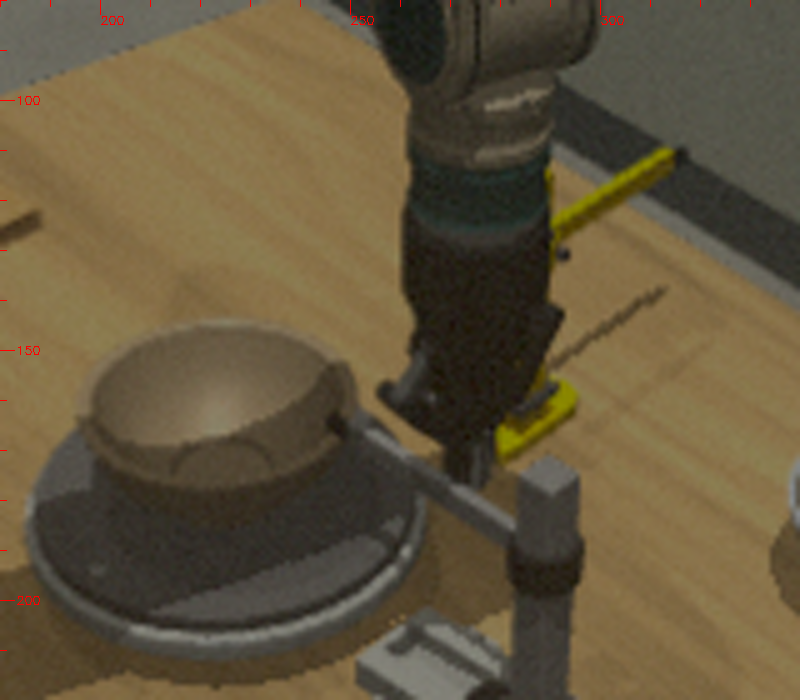

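>>> move_arm(deltas=[{"hand": 1,"delta_pos": [0,-0.3,0],"twist": 0},{"hand": 1,"delta_pos": [0,-0.3,0],"twist": 0},{"hand": 1,"delta_pos": [0,0,0],"twist": 0}])

```text
time_s: 18.48
position: [553.2, 14.5, 215.6]
ee_rot: [-2.055, 1.561, 2.819]
contact_force: [0.9, 0.4, -0.5]
width: 0.1
```

```bash
python3 - <<'E'
from h import *
push()
snap('side','s170')
gover('s170','side','s171',np.array([546.9,-63.8,4.]),99.3,np.array([0,0,-1.]),180,80,340,220,5,0)
E
```

```text
t 18.475 tip z 143.0 b,a 18.2 76.5 F [ 0.9  0.4 -0.5] TCP [553.2  14.5 215.6]
```

View pics/s171.png

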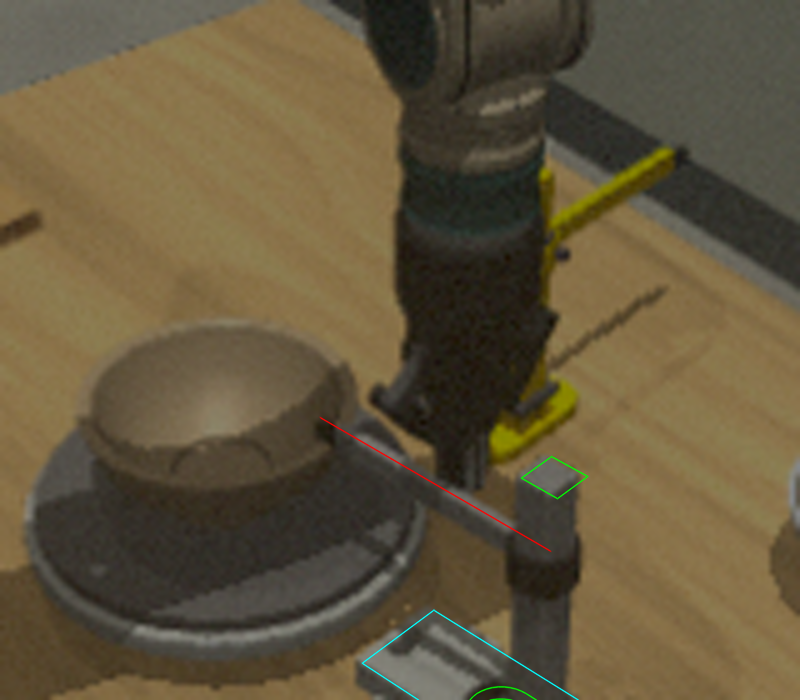

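>>> move_arm(deltas=[{"hand": 1,"delta_pos": [0,-0.2,0],"twist": 0},{"hand": 1,"delta_pos": [0,-0.1,0],"twist": 0}])

```text
time_s: 18.77
position: [550.6, 14.0, 215.9]
ee_rot: [-2.109, 1.562, 2.764]
contact_force: [1.0, 0.5, 0.8]
width: 0.1
```

```bash
python3 - <<'E'
from h import *
push()
E
```

```text
t 18.775 tip z 143.3 b,a 15.7 76.5 F [1.  0.5 0.8] TCP [550.6  14.  215.9]
```

>>> move_arm(deltas=[{"hand": 1,"delta_pos": [0,-0.15,0],"twist": 0},{"hand": 1,"delta_pos": [0,-0.1,0],"twist": 0}])

```text
time_s: 19.02
position: [548.2, 13.6, 216.2]
ee_rot: [-2.159, 1.562, 2.715]
contact_force: [0.9, 1.3, 0.0]
width: 0.1
```

```bash
python3 - <<'E'
from h import *
push()
snap('side','s180')
gover('s180','side','s181',np.array([546.9,-63.8,4.]),99.3,np.array([0,0,-1.]),210,120,320,250,6,0)
E
```

```text
t 19.025 tip z 143.6 b,a 13.3 76.5 F [0.9 1.3 0. ] TCP [548.2  13.6 216.2]
```

View pics/s181.png

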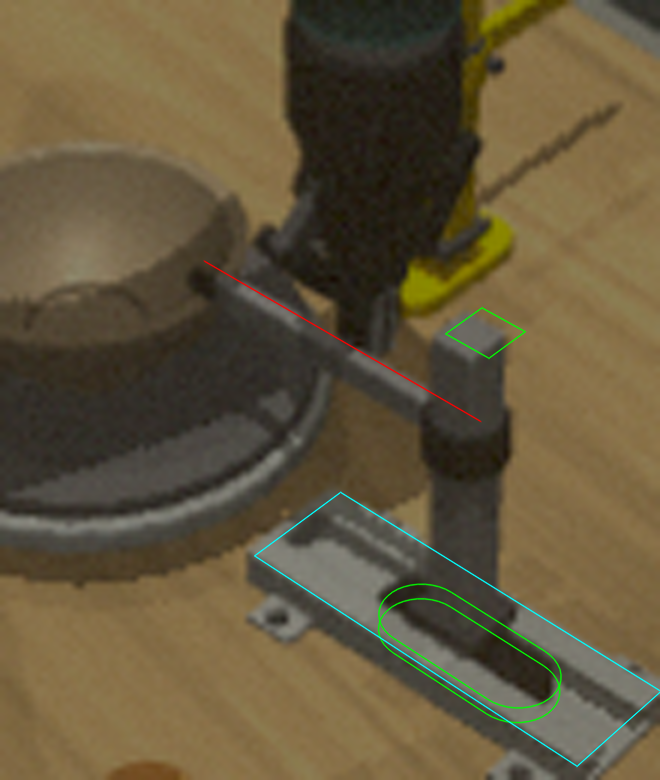

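>>> move_arm(deltas=[{"hand": 1,"delta_pos": [0,0.4,0],"twist": 0},{"hand": 1,"delta_pos": [0,0.8,0],"twist": 0},{"hand": 1,"delta_pos": [0,1.2,0],"twist": 0},{"hand": 1,"delta_pos": [0,1,0],"twist": 0}])

```text
time_s: 19.58
position: [582.6, 19.1, 214.9]
ee_rot: [-1.968, 1.56, 2.905]
contact_force: [0.0, 1.3, -1.1]
width: -0.3
```

```bash
python3 - <<'E'
from h import *
push()
snap('side','s190')
gover('s190','side','s191',np.array([546.9,-63.8,4.]),99.3,np.array([0,0,-1.]),210,120,320,250,6,0)
E
```

```text
t 19.575 tip z 142.3 b,a 47.8 76.3 F [ 0.   1.3 -1.1] TCP [582.6  19.1 214.9]
```

View pics/s191.png

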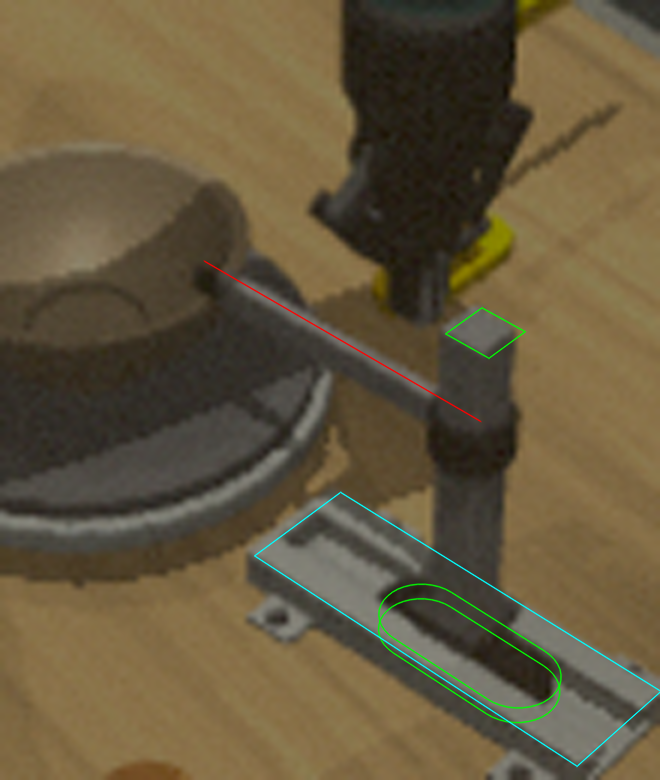

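>>> move_arm(deltas=[{"hand": 1,"delta_pos": [-3,0.5,0],"twist": 0},{"hand": 1,"delta_pos": [-5,0,0],"twist": 0},{"hand": 1,"delta_pos": [-5,0,0],"twist": 0},{"hand": 1,"delta_pos": [0,1,4],"twist": 0},{"hand": 1,"delta_pos": [0,1,6],"twist": 0},{"hand": 1,"delta_pos": [0,0,6],"twist": 0},{"hand": 1,"delta_pos": [0,0,6],"twist": 0},{"hand": 1,"delta_pos": [0,0,6],"twist": 0},{"hand": 1,"delta_pos": [0,0,5],"twist": 0},{"hand": 1,"delta_pos": [0,0,0],"twist": 0}])

```text
time_s: 20.88
position: [669.5, -311.9, 344.9]
ee_rot: [-1.919, 1.56, 2.96]
contact_force: [0.4, 0.5, -0.7]
width: -0.2
```

```bash
python3 - <<'E'
from h import *
push()
snap('side','s200');snap('top','t200')
S=np.array([546.9,-63.8,4.]);d=np.array([0,0,-1.])
crop('t200','t202',155,130,305,240,5)
gover('t200','top','t201',S,99.3,d,155,130,305,240,5,0)
crop('s200','s202',190,120,330,250,5)
E
```

```text
t 20.875 tip z 272.3 b,a 80.1 -264.4 F [ 0.4  0.5 -0.7] TCP [ 669.5 -311.9  344.9]
```

View pics/t202.png

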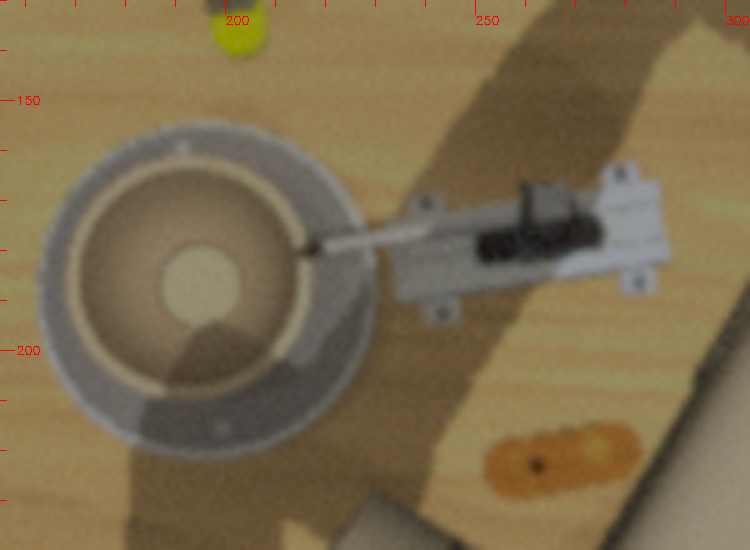

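View pics/t201.png

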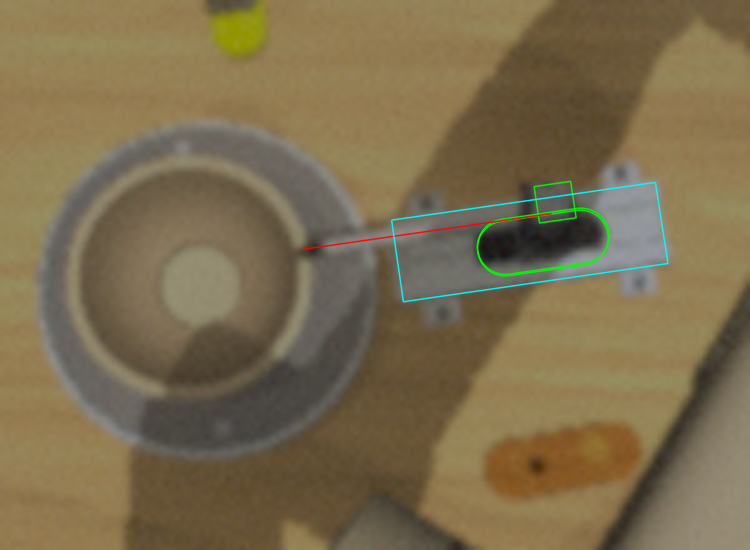

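View pics/s202.png

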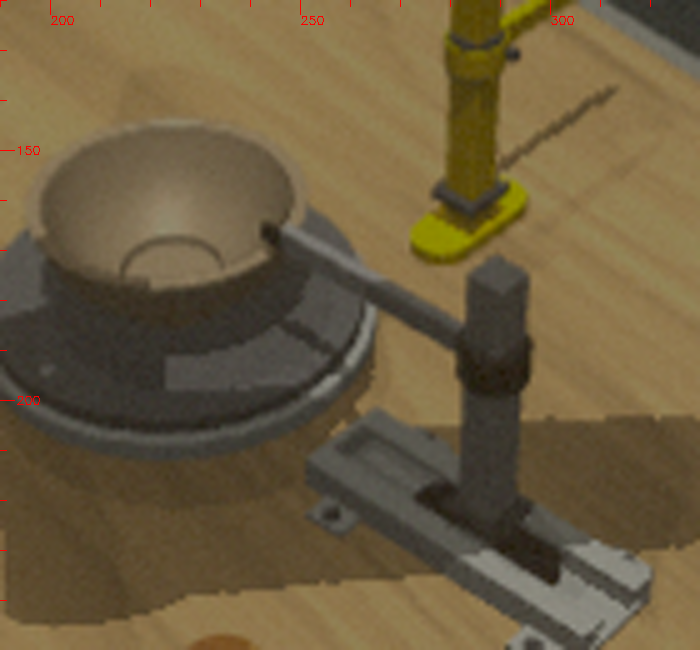

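```bash
python3 - <<'E'
from h import *
crop('t200','t203',205,165,265,205,12)
crop('s200','s203',225,150,300,200,10)
E
```

```text
(no output)
```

View pics/t203.png

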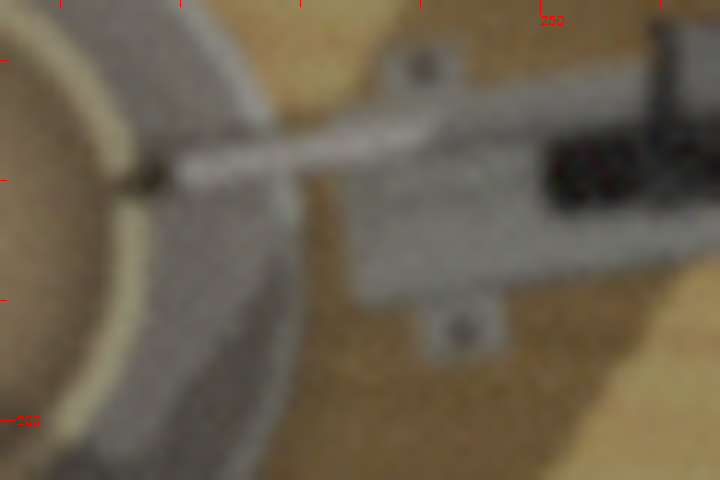

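View pics/s203.png

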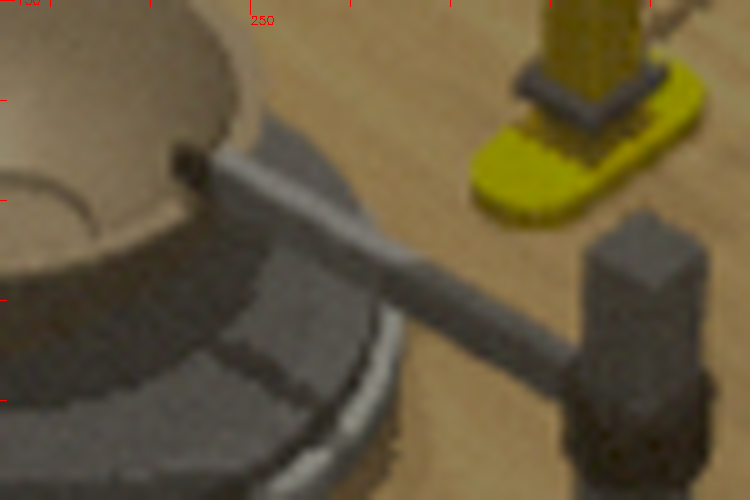

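```bash
python3 - <<'E'
from h import *
np.set_printoptions(precision=1,suppress=True)
B=np.array([503,183])
T=onz('top',214.4,180.0,146);print('tip',T,np.hypot(*(T[:2]-B)))
# rim on same row, outer/inner, and opposite
for u in (205+104/12-.5,205+150/12-.5): R=onz('top',u,180,128);print('rim',R,np.hypot(*(R[:2]-B)))
X,e=tri((242,164.5),(214.4,180.0));print('tri top edge',X,e)
S=onz('side',242.6,167.4,138);print('side tip',S)
# side-camera bowl centre: fit rim ellipse points (crop s202 5x)
pts=[(30,215),(300,215),(165,120),(60,262),(270,262),(165,292)]
P=np.array([onz('side',190+x/5-.4,120+y/5-.4,128)[:2] for x,y in pts])
from scipy.optimize import least_squares
r=least_squares(lambda p:np.hypot(*(P-p[:2]).T)-p[2],[503,183,85]);print('side rim fit',r.x,r.fun, 'side tip dist',np.hypot(*(S[:2]-r.x[:2])))
im=cv2.imread('pics/t200.png')
# nominal post & dir
print('nominal tip', np.array([546.9,-63.8])+170*np.array([-.1616,.987]))
E
```

```text
tip [518.3 106.3 146. ] 78.24295028068353
rim [520.5 112.3 128. ] 72.87041893892311
rim [520.8  99.1 128. ] 85.73487868939455
tri top edge [517.1 106.6 148.3] 2.1783542999523324
side tip [517.1 106.1 138. ]
side rim fit [500.4 181.2  82.6] [-0.9 -3.2  1.5 -1.2  2.   1.7] side tip dist 76.90948374153285
nominal tip [519.4 104. ]
```

```bash
python3 - <<'E'
from h import *
a=cv2.imread('pics/t0.png') if 0 else cv2.imread('pics/top0.png');b=cv2.imread('pics/t200.png')
for n,(x0,y0,x1,y1) in dict(water=(250,78,302,130),beaker=(312,118,338,145),bowl=(165,150,205,215),rib=(248,210,286,232)).items():
    t=a[y0:y1,x0:x1];r=cv2.matchTemplate(b[y0-6:y1+6,x0-6:x1+6],t,cv2.TM_CCOEFF_NORMED);_,m,_,l=cv2.minMaxLoc(r);print(n,round(m,2),l[0]-6,l[1]-6)
print(arm.sign_off())
E
```

```text
water 0.76 -1 -1
beaker 0.84 0 0
bowl 0.85 0 0
rib 0.76 -1 0
the job is handed in; nothing more can be done
None
```

The gauge's shoe is in the far track with its pointer swung to the stop over the bowl's rim, and the job was handed in at about 21 s. No verdict was reported.

**What I did**
- I gripped the post from above and turned the gauge about 43°.
- I slid the shoe in through the track's open end without feeling any side load. It stands about 10 mm short of the track's origin on the open side.
- I released it and swung the pointer round with the closed fingers. At the stop the gauge rolled slightly in the track's play. It stood upright again once I backed off.

**Last checks**
- **Gauge:** it stands upright in the track, released. The arm is clear of everything.
- **Pointer direction:** it reads 99.6° against the track's 99.3°, so it is at its stop.
- **Tip over rim:** the tip is about 78 mm from the bowl's axis in the top view. The side view gives 77 mm, but its rim fit is poorer: radius 82.6 mm instead of 85, with residuals up to 3 mm. Both are within 73 to 87 mm.
- **Tip height:** its top edge triangulated at 148 mm, against 150 expected from the sizes given.
- **Bowl:** not shifted in the top picture, and the arm came nowhere near it.
- **Other things:** the beaker has not moved. The water bowl and the rib matched within 1 pixel (about 4 mm), with shadows over the picture. I did not check the loop tool this way, but nothing passed low near it.

**Disagreement:** the side camera's outlines sit about 0.7 pixel off everywhere, roughly the stated calibration error. I therefore relied on positions relative to each other in the same picture.

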